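# Fit the division plate to the tilted dividing head

## Robot

A 7-joint arm with a two-finger parallel gripper is mounted at the origin on the work surface. World frame = base frame: x ahead of the robot, y to its left, z up, the work surface at z = 0. Lengths are in m, angles in rad, forces in N, time in s.
With the tool pointing down it reaches from about 0.425 to 0.875 m from the base axis. Payload 8.4 kg.
Tool frame: the origin (TCP) lies midway between the tips of the shut fingers; the grasp point (between the pads) lies 19 mm behind it (robot.tcp_to_grasp is the distance from the TCP to the grasp point, in m); z points along the fingers, y is the line along which they close (so a half turn about z gives the same grasp; the last joint's range is limited). The gripper opens to 87 mm and grips with 3 to 60 N. Pads are 19 mm wide; open, the fingers measure 117 mm over their backs; the gripper's body (75 mm by 190 mm) begins 51 mm behind the grasp point.
Start: joints at [1.197, 0.333, 0.04, 1.465, -0.013, 1.343, -0.059], TCP at [0.176, -0.626, 0.191] pointing down, gripper open.
Joint ranges: [-2.58, 2.58], [-0.38, 2.09], [-1.3, 1.39], [0.25, 2.4], [-1.5, 4.64], [0.08, 2.09], [-2.65, 2.65]. Speed limits (rad/s): [2.22, 2.22, 2.79, 2.79, 3.14, 3.14, 3.14].

## Interface

Orientations are given as a unit quaternion [x, y, z, w].
In Python, from workcell import robot gives the robot as it stands.
- The arm moves only by the tool servo_tool, never from a script. Its arguments are lists of equal length, an entry for each row: "travel": the shift along the tool's x, y, z in cm, a list of three; "delta_rot": the turn, a rotation vector about the tool's x, y, z in rad, a list of three; "fingers": the opening, from 0 (shut) to 1 (fully open). A call has 1 to 12 rows; each row shifts and turns the commanded pose from where the row before left it, along the tool's axes as they then stand; what a row does not reach is not made up. A row lasts 1/12 s, in which the tool goes at most 41.7 mm and 7.16 degrees, less where a joint would pass 70% of its speed; a pose out of reach is approached as far as the arm can. A call with a gripper value outside its range is refused whole. The fingers move at their own pace and stop on an object; "force" is the grip in N (left out, the last holds). Time passes only in rows, so rows that do not move let the fingers close. It gives the time, the measured TCP pose, the force, the opening and the grip force at its end, in the units of the state.
- robot.get_obs(): the state, without advancing time (a new reading comes with each control period).
- robot.camera(name): name is "scene" or "top"; returns the picture (384x512x3 uint8, blue, green, red); there is no depth.
- robot.calibration(name): a dict with "vertical_fov" (degrees; the focal length in pixels is half the picture's height over the tangent of half this angle, whatever the lens; pixels are square), "cx", "cy" (the principal point, pixels), "R" (3x3) and "t" (3): a world point X has camera coordinates R X + t. Camera axes: x right, y down, z forward; pixel columns grow to the right and rows downward; lengths in m; the calibration is good to about 2 mm. A picture is of the moment at which its call begins. calibration takes no time and is no camera call.
- robot.hand_in(): hands the job in; it is judged then, once.
Trained networks look in the newest picture that a camera, given by its name, has taken for a name from the list of things; names that differ only in an ending like _2 or _b are one class to them, and where a whole thing is asked for, a point or a joint stands for the part that bears it (a point fixed in the world has none). Each returns a list of dicts, best first, with "confidence" (0 to 1); they miss things now and then, are a little off and sometimes report something else, mostly with a low value. They report only what shows in the picture. A call takes as long as a camera call.
- robot.search_frame(query, camera): "position" ([x, y, z] in m, in the coordinates of the camera as it stood for that picture, good to about 4 mm: the middle of the surface that is visible of it).
- robot.trace(query, camera): "pixels" (384x512 bool, what is visible of it).
The state is a dict: "time": time; "joints": joint angles; "joint_velocities": joint speeds; "joint_efforts": joint torques, N m; "tool_pos": TCP position; "ee_rot": TCP orientation; "wrist_force": force on the tool from outside, world axes, zero at the start; "moment": the same for the moment, N m; "opening": opening from 0.0 (shut) to 1.0 (fully open); "finger_force": force on a finger pad.
Only numpy, scipy, OpenCV 4.12 (cv2) and the standard library are available. Lean on these libraries where they do the work, as an engineer would, in place of code of your own. Each camera call takes 0.05 s, during which the arm holds its last target. There are 200 camera calls.

## Task

Set up the dividing head for wheel cutting with the brass division plate: swing the head's detent arm right out clear of the flange, put the plate on the spindle nose with its sleeve upward, and turn it until its three holes drop over the studs and it sits fully home on the flange. Then swing the detent arm back in over the plate against its stop, let go, and leave everything else on the bench where it is.

Things in the scene. Friction and masses are not known exactly. Their poses are not given: they have to be found in the camera images.
- plate_center (a point): loose brass division plate, the largest disc on the bench, lying flat, sleeve up: disc 128 mm across, 5 mm thick; the round sleeve on it, 36 mm across, stands 30 mm above it (35 mm in all) and is the place to grip. A 26 mm bore goes right through. Point on its axis, 17.5 mm above its underside; z runs from disc to sleeve. Mass about 0.6 kg
- plate_under (a point): centre of the brass plate's underside, axes as plate_center; it meets hub_seat when the plate is home. Three round 10.5 mm holes go through the disc on a 36 mm radius, at 0, 120 and 240 degrees from the x axis (about z); any hole may go on any stud. The small holes in rings near the rim are for indexing only
- hub_seat (a point): centre of the dividing head's steel flange face, 96 mm across, leaning 30 degrees from level, facing up and roughly toward the robot. z: out of the face along the spindle. The spindle nose on it is 24 mm across, straight to 28 mm above the face, then a cone to 15 mm across at 38 mm. The spindle is held by its worm: it does not turn freely
- detent (a joint): angle of the detent arm, rad: 0 = home at its stop, its end over the flange 54 mm from the spindle axis, in the way of a plate; grows as it swings out, clockwise from above, to 1.45 at the other stop. Stays where left; about 2 N at the knob moves it. The arm runs 4 mm above the top of a plate that is home and cannot pass over one that is not
- detent_knob (a point): middle of the red round knob on the end of the detent arm, 16 mm across and 34 mm tall, its axis parallel to the spindle; the point is 17 mm below the knob's top and 36 mm above the level of the flange face. It is 72 mm from the pivot axis. Pinch or push it to swing the arm.
- detent_pivot (a point): point on the detent arm's pivot axis (parallel to the spindle axis), level with the flange face, 92 mm from the spindle axis. Does not move with the arm; axes as head. The pivot post is 22 mm across and rises 24 mm above the level of the flange face
- head: the dividing head, grey, bolted to the bench: base 150 by 150 by 14 mm, two cheeks, a tilted drum carrying the flange, a hand wheel on one side and the detent arm on the other. Origin at the centre of its underside; x points away from the side to which the flange leans, z up
- steel_plate: another, smaller division plate of dark steel lying by, disc 96 mm across, 5 mm thick, sleeve 30 mm across, 25 mm high in all; not wanted. Origin under its centre
- parts_tray: round white parts tray, 132 mm across, 19 mm high; origin under its centre
- movement: watch movement in a steel holder, about 85 by 50 by 30 mm; origin under its centre
- screwdrivers: screwdriver stand, 96 mm across, 125 mm high; origin under its centre
- tweezers: brass tweezers lying flat, 135 mm long, along their x axis, 7 mm high; origin under the middle
- loupe: black eyeglass loupe standing on its wide end, 38 mm across, 34 mm high; origin under its centre
- blower: blue rubber dust blower standing upright, 54 mm across, 115 mm high; origin under its centre
- oil_pots: wooden stand with four oil pots, 45 by 125 mm, 28 mm high; origin under its centre
- stud (a point): foot of one of three dark studs on the flange face, 36 mm from hub_seat along hub_seat's x axis; the other two at 120 and 240 degrees from it about z. Studs are 8 mm across, 12 mm high, with tapered tips; axes as hub_seat

How it is judged:
On the way, in this order (a step that is already met when the one before it is completed fails the run):
1. the detent arm is swung out clear of the plate's place, more than 0.5 rad from its stop (value of joint detent above 0.5 rad), for 0.2 s.
2. the brass plate is home on the flange, its three holes over the studs, while the detent arm is still clear (z of plate_under in the frame of hub_seat below 0.002 m and distance between plate_under and hub_seat below 0.004 m and angle between the z axis of plate_under and the z axis of hub_seat, either way round below 0.04 rad and value of joint detent above 0.3 rad), for 0.2 s.
At the end, for the whole second after the job is handed in: the brass plate is at rest on the flange with its three holes over the studs: underside within 2 mm of the face, centre within 4 mm, square to the spindle within 0.04 rad; the detent arm is back within 0.07 rad of its stop (z of plate_under in the frame of hub_seat below 0.002 m and distance between plate_under and hub_seat below 0.004 m and angle between the z axis of plate_under and the z axis of hub_seat, either way round below 0.04 rad and value of joint detent below 0.07 rad and linear speed of plate below 0.02 m/s); the robot touches nothing.
It fails at once if another thing on the bench is shifted by more than 30 mm (distance of any of steel_plate, parts_tray, movement, screwdrivers, tweezers, loupe, blower, oil_pots from where it was at the start of the episode above 0.03 m).
It also fails if it takes over 67 s, if anything falls off the work surface, if the arm or the gripper's body presses on something with over 40 N, if the wrist force passes 120 N, or if a joint passes its speed limit or range.

## Working session

There is one attempt and no reset: what is moved stays moved. The work goes in short steps, Python scripts to look and compute and a tool call to move; the robot and the scene stay as the last step left them, time stands still between calls to the robot, and variables do not carry over. Pictures are saved under pics/ and viewed, at most 10 in all, crops included, and the job is handed in when it is done.

Besides the shell and the picture viewer there is one more tool, called after "Call:" as name(argument=value, ...) on one line, values as JSON. servo_tool: Moves the arm, as the interface text tells. Its arguments: {"type":"object","properties":{"travel":{"type":"array"},"delta_rot":{"type":"array"},"fingers":{"type":"array"},"force":{"type":"number"}},"required":["travel","delta_rot","fingers"]}

```bash
mkdir -p pics; ls; cat > h.py <<'E'
import numpy as np, cv2
from workcell import robot
def cal(n):
    c=robot.calibration(n); f=192/np.tan(np.radians(c['vertical_fov'])/2)
    return f,c['cx'],c['cy'],np.array(c['R']),np.array(c['t'])
def ray(n,uv):
    f,cx,cy,R,t=cal(n); d=R.T@np.array([(uv[0]-cx)/f,(uv[1]-cy)/f,1]); return -R.T@t,d/np.linalg.norm(d)
def tri(a,b):
    (o1,d1),(o2,d2)=ray('scene',a),ray('top',b)
    A=np.stack([d1,-d2],1); s=np.linalg.lstsq(A,o2-o1,rcond=None)[0]
    p,q=o1+s[0]*d1,o2+s[1]*d2; return (p+q)/2,np.linalg.norm(p-q)
def proj(n,X):
    f,cx,cy,R,t=cal(n); c=np.atleast_2d(X)@R.T+t; return c[:,:2]/c[:,2:]*f+[cx,cy]
def onplane(n,uv,z):
    o,d=ray(n,uv); return o+d*(z-o[2])/d[2]
def find(q,n):
    f,cx,cy,R,t=cal(n)
    return [(round(r['confidence'],2),(R.T@(np.array(r['position'])-t)).round(4)) for r in robot.search_frame(q,n)[:3]]
E
python3 - <<'E'
from h import *
a=robot.camera('scene');b=robot.camera('top')
cv2.imwrite('pics/s.png',a);cv2.imwrite('pics/t.png',b)
np.set_printoptions(suppress=True,precision=4)
for n in('scene','top'):
    f,cx,cy,R,t=cal(n);print(n,f,cx,cy,-R.T@t,R)
    for q in('plate_center','detent_knob','hub_seat','detent_pivot','head','stud','steel_plate'):print(q,find(q,n))
E
```

```text
pics
scene 384.66718539950784 253.34277664923113 192.51648745145314 [ 0.8621 -0.5524  1.0262] [[ 0.8877  0.4604 -0.0049]
 [ 0.3706 -0.7207 -0.5859]
 [-0.2732  0.5183 -0.8104]]
plate_center [(0.83, array([ 0.4725, -0.1037,  0.004 ])), (0.21, array([0.6165, 0.1679, 0.1482]))]
detent_knob [(0.54, array([0.6008, 0.2304, 0.1454])), (0.29, array([0.5591, 0.4403, 0.0757]))]
hub_seat [(0.85, array([0.615 , 0.1623, 0.1497]))]
detent_pivot [(0.92, array([0.6523, 0.1369, 0.1231]))]
head [(0.78, array([0.6529, 0.1397, 0.125 ])), (0.26, array([ 0.6804, -0.3973,  0.0628]))]
stud [(0.92, array([0.6182, 0.1681, 0.147 ])), (0.56, array([0.5986, 0.2305, 0.1478]))]
steel_plate [(0.77, array([ 0.6004, -0.2738,  0.0093]))]
top 431.2706593999771 253.35342637330186 196.97143681594858 [0.3437 0.0277 1.4579] [[-0.0242 -0.9997  0.0106]
 [-0.9869  0.0222 -0.1601]
 [ 0.1598 -0.0143 -0.9871]]
plate_center [(0.64, array([ 0.4661, -0.1035,  0.0113]))]
detent_knob [(0.65, array([0.6062, 0.2403, 0.1482]))]
hub_seat [(0.96, array([0.6159, 0.1693, 0.1413]))]
detent_pivot [(0.84, array([0.6284, 0.1674, 0.1291]))]
head [(0.77, array([0.6272, 0.1571, 0.1351]))]
stud [(0.96, array([0.6182, 0.1685, 0.1414])), (0.16, array([0.6692, 0.3832, 0.0166]))]
steel_plate [(0.92, array([ 0.5993, -0.2722,  0.0099]))]
```

```bash
python3 - <<'E'
import cv2
a=cv2.imread('pics/s.png');b=cv2.imread('pics/t.png')
cv2.imwrite('pics/s_crop.png',cv2.resize(a[60:310,150:430],None,fx=2.8,fy=2.4,interpolation=cv2.INTER_CUBIC)[:600,:800])
cv2.imwrite('pics/t2.png',cv2.resize(b,(800,600),interpolation=cv2.INTER_CUBIC))
cv2.imwrite('pics/s2.png',cv2.resize(a,(800,600),interpolation=cv2.INTER_CUBIC))
E
```

```text
(no output)
```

View pics/s2.png

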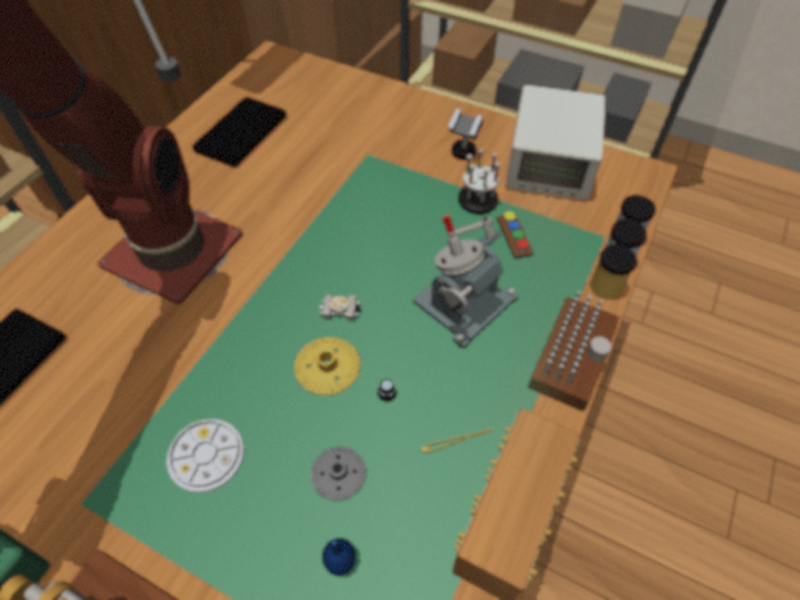

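View pics/t2.png

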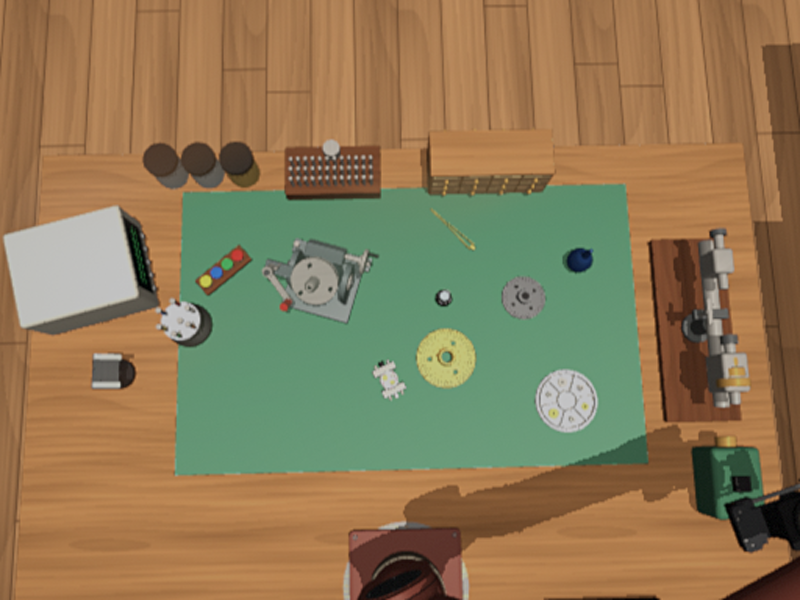

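The scene view shows the head at about (460,265) of 800x600, with the red knob at (448,225) and the brass plate at (327,363). The top view shows the flange at (314,282), knob at (285,306), pivot at (268,270) and brass plate at (446,357). Next I crop both views closer.

```bash
python3 - <<'E'
from h import *
a=cv2.imread('pics/s.png');b=cv2.imread('pics/t.png')
r=lambda i:cv2.resize(i,(400,300),interpolation=cv2.INTER_CUBIC)
# 80x60 crops, x5
m=np.vstack([np.hstack([r(a[130:190,258:338]),r(b[150:210,160:240])]),np.hstack([r(a[205:265,170:250]),r(b[200:260,245:325])])])
cv2.imwrite('pics/m.png',m)
c=robot.camera('top');robot.camera('scene')
for n,q in(('scene','plate_center'),('top','plate_center'),('scene','detent_knob'),('top','detent_knob'),('scene','head'),('top','head')):
    for r in robot.trace(q,n)[:2]:
        p=r['pixels'];y,x=np.nonzero(p);print(n,q,r['confidence'],p.sum(),x.mean(),y.mean(),x.min(),x.max(),y.min(),y.max())
E
```

```text
scene plate_center 0.71 1138 209.83040421792617 233.96924428822496 190 230 216 252
top plate_center 0.83 1099 285.2065514103731 228.287534121929 267 304 210 247
top plate_center 0.24 198 176.6818181818182 181.8939393939394 167 186 169 197
scene detent_knob 0.61 167 297.2455089820359 144.04790419161677 284 314 138 150
top detent_knob 0.73 142 178.49295774647888 183.73239436619718 169 187 171 196
top detent_knob 0.52 716 201.05027932960894 178.8058659217877 186 216 164 193
scene head 0.68 2995 298.4811352253756 181.18430717863106 265 331 138 222
scene head 0.22 1224 209.46732026143792 233.77532679738562 189 231 216 252
top head 0.56 2477 204.44287444489302 177.17278966491725 167 242 151 206
```

View pics/m.png

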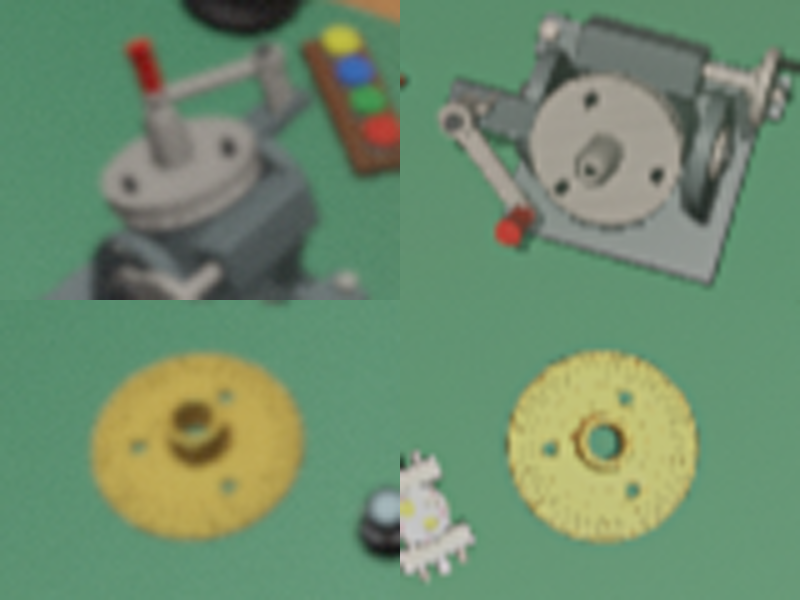

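The mosaic shows the studs (dark spots on the flange), nose, red knob, pivot post and the plate with its three holes. I read their pixel positions off it and fit a model to both views.

```bash
cat > fit.py <<'E'
from h import *
from scipy.optimize import least_squares
np.set_printoptions(suppress=True,precision=4)
S=lambda x,y:np.array([(x+.5)/5-.5+258,(y+.5)/5-.5+130])
T=lambda x,y:np.array([(x+.5)/5-.5+160,(y+.5)/5-.5+150])
SP=lambda x,y:np.array([(x+.5)/5-.5+170,(y+.5)/5-.5+205])
TP=lambda x,y:np.array([(x+.5)/5-.5+245,(y+.5)/5-.5+200])
def rz(a):c,s=np.cos(a),np.sin(a);return np.array([[c,-s,0],[s,c,0],[0,0,1]])
def hubR(psi,tilt=np.pi/6):  # z leans toward azimuth psi
    z=np.array([np.sin(tilt)*np.cos(psi),np.sin(tilt)*np.sin(psi),np.cos(tilt)])
    y=np.array([-np.sin(psi),np.cos(psi),0]);x=np.cross(y,z);return np.stack([x,y,z],1)
def model(p):
    h=p[:3];R=hubR(p[3]);sa=p[4];pa=p[5];da=p[6]
    pr=lambda a,r,z:h+R@np.array([r*np.cos(a),r*np.sin(a),z])
    st=[pr(sa+k*2*np.pi/3,.036,.008) for k in range(3)]
    piv=pr(pa,.092,.0);pivtop=pr(pa,.092,.024)
    kn=lambda z:piv+R@np.array([.072*np.cos(da),.072*np.sin(da),z])
    pl=np.array([p[7],p[8],0]);hl=[pl+rz(p[9]+k*2*np.pi/3)@[.036,0,.005] for k in range(3)]
    return dict(st=st,nose=pr(0,0,.038),fl=h,piv=pivtop,kt=kn(.053),km=kn(.036),pl=pl+[0,0,.005],sl=pl+[0,0,.035],hl=hl,R=R)
def res(p,full=False):
    m=model(p);o=[]
    def a(n,X,uv,w=1):
        b=p[10:12] if n=='scene' else p[12:14]
        o.append(w*(proj(n,X)[0]+b-uv))
    def match(n,Xs,uvs):
        for uv in uvs:
            d=[proj(n,X)[0]+(p[10:12] if n=='scene' else p[12:14])-uv for X in Xs]
            o.append(min(d,key=lambda e:e@e))
    match('top',m['st'],[T(191,99),T(161,187),T(256,175)])
    match('scene',m['st'],[S(229,147),S(129,184)])
    a('top',m['nose'],T(189,171));a('top',m['fl'],T(206,150));a('scene',m['fl'],S(182,172),.7)
    a('top',m['kt'],T(108,233));a('scene',m['kt'],S(138,45),.7)
    a('top',m['piv'],T(53,122));a('scene',m['piv'],S(268,55),.5)
    a('top',m['pl'],TP(203,146.5));a('scene',m['pl'],SP(197.5,146))
    a('top',m['sl'],TP(201,141),.6)
    match('top',m['hl'],[TP(225,98),TP(150,149),TP(232,191)])
    match('scene',m['hl'],[SP(225,97),SP(138,146),SP(228,186)])
    r=np.concatenate(o)/.3
    return np.array(o) if full else np.concatenate([r,p[10:]/.7])
if __name__=='__main__':
    best=None
    for psi in(2.8,3.14,3.6,4.0):
     for sa in(0,.5,1,1.5):
      for pa in(0.,1.5,3,4.5):
       for da in(0,1.5,3,4.5):
        p0=np.array([.625,.165,.13,psi,sa,pa,da,.47,-.1,.0]+[0]*4)
        s=least_squares(res,p0,loss='soft_l1',max_nfev=60)
        if best is None or s.cost<best.cost:best=s
    p=best.x;print(best.cost);print(p);print(res(p,True).round(2).tolist())
    m=model(p);print({k:np.array(v).round(4).tolist() for k,v in m.items()})
    np.save('p.npy',p)
    J=best.jac;C=np.linalg.inv(J.T@J);print(np.sqrt(np.diag(C)))
E
python3 fit.py
```

```text
Traceback (most recent call last):
  File "fit.py", line 47, in <module>
    s=least_squares(res,p0,loss='soft_l1',max_nfev=60)
  File "fit.py", line 37, in res
    match('scene',m['hl'],[SP(225,97),SP(138,146),SP(228,186)])
    ~~~~~^^^^^^^^^^^^^^^^^^^^^^^^^^^^^^^^^^^^^^^^^^^^^^^^^^^^^^
  File "fit.py", line 27, in match
    d=[proj(n,X)[0]+(p[10:12] if n=='scene' else p[12:14])-uv for X in Xs]
       ~~~~^^^^^
  File "h.py", line 13, in proj
    f,cx,cy,R,t=cal(n); c=np.atleast_2d(X)@R.T+t; return c[:,:2]/c[:,2:]*f+[cx,cy]
                ~~~^^^
  File "h.py", line 4, in cal
    c=robot.calibration(n); f=192/np.tan(np.radians(c['vertical_fov'])/2)
ValueError: time passes only in moves, steps and waits
```

```bash
sed -i '2a from functools import lru_cache' h.py; sed -i 's/^def cal/@lru_cache\ndef cal/' h.py; sed -i 's/(2.8,3.14,3.6,4.0)/(3.0,3.8)/;s/for sa in(0,.5,1,1.5)/for sa in(0,1)/' fit.py; time python3 fit.py; python3 -c "
from workcell import robot;print(robot.calibration('scene').keys(),robot.get_obs()['time'])"
```

```text
11.090828025479231
[ 0.6169  0.1717  0.1347  2.8065  1.4929  4.7533  0.8633  0.4681 -0.0976
 -0.4885  0.2229 -0.1706  0.0613  0.1563]
[[-0.1, -0.07], [-0.0, 0.04], [0.03, 0.12], [-0.07, 0.14], [0.12, 0.01], [0.14, -0.48], [-0.04, 0.06], [-0.57, -1.08], [-0.19, -0.11], [0.12, 0.47], [0.05, 0.05], [-0.4, -0.23], [-0.12, -0.07], [-0.03, -0.58], [0.62, 0.14], [0.12, 0.14], [-0.16, 0.05], [0.07, -0.04], [0.17, 0.04], [0.01, 0.28], [0.02, 0.03]]
{'st': [[0.599, 0.1399, 0.1402], [0.6448, 0.1784, 0.1579], [0.5955, 0.2007, 0.1268]], 'nose': [0.5989, 0.1779, 0.1676], 'fl': [0.6169, 0.1717, 0.1347], 'piv': [0.6327, 0.2635, 0.1536], 'kt': [0.5627, 0.2299, 0.1553], 'km': [0.5708, 0.2271, 0.1406], 'pl': [0.4681, -0.0976, 0.005], 'sl': [0.4681, -0.0976, 0.035], 'hl': [[0.4999, -0.1145, 0.005], [0.4668, -0.0616, 0.005], [0.4376, -0.1167, 0.005]], 'R': [[-0.8179, -0.3288, -0.4722], [0.2848, -0.9444, 0.1644], [-0.5, 0.0, 0.866]]}
[0.0017 0.0016 0.0015 0.0361 0.0396 0.0412 0.0454 0.0017 0.0017 0.0127
 0.5458 0.4887 0.5035 0.5111]
dict_keys(['vertical_fov', 'cx', 'cy', 'R', 't']) 1.2
real	0m24.206s
user	0m24.675s
sys	0m0.060s
```

```bash
sed -i "s/;a('scene',m\['fl'\],S(182,172),.7)//; s/p\[10:\]\/.7\])/p[10:14]\/.7,[(p[3]-2.835)\/.015]])/" fit.py; cat >> fit.py <<'E'
    R=m['R'];k=R.T@(m['km']-m['fl']);print('knob in hub',k,np.hypot(*k[:2]))
    # swing path of the knob in world; tool orientations
    for d in(0,.4,.8,1.2,1.45,1.55):
        a=p[6]-d; X=m['piv']-R[:,2]*.024+R@[.072*np.cos(a),.072*np.sin(a),.036]; print(d,X.round(4))
E
python3 fit.py; python3 -c "
from workcell import robot;o=robot.get_obs();print(o)"
```

```text
7.268545988256866
[ 0.6167  0.1718  0.1352  2.8313  1.4682  4.7248  0.8352  0.4681 -0.0975
 -0.4885  0.2023 -0.1554  0.0801  0.1491]
[[-0.08, -0.04], [-0.05, 0.06], [0.06, 0.13], [-0.16, -0.01], [0.08, 0.01], [0.25, -0.42], [-0.08, 0.07], [-0.16, -0.1], [0.05, 0.33], [0.01, -0.01], [-0.43, -0.43], [-0.13, -0.08], [-0.04, -0.58], [0.62, 0.14], [0.11, 0.13], [-0.16, 0.04], [0.06, -0.05], [0.17, 0.03], [0.0, 0.28], [0.01, 0.03]]
{'st': [[0.5989, 0.1399, 0.1403], [0.6445, 0.1783, 0.1586], [0.5953, 0.2008, 0.1275]], 'nose': [0.5986, 0.1776, 0.1681], 'fl': [0.6167, 0.1718, 0.1352], 'piv': [0.6324, 0.2633, 0.1554], 'kt': [0.5625, 0.2297, 0.1564], 'km': [0.5706, 0.2271, 0.1417], 'pl': [0.4681, -0.0975, 0.005], 'sl': [0.4681, -0.0975, 0.035], 'hl': [[0.4999, -0.1144, 0.005], [0.4668, -0.0616, 0.005], [0.4376, -0.1166, 0.005]], 'R': [[-0.8247, -0.3054, -0.4761], [0.2645, -0.9522, 0.1527], [-0.5, 0.0, 0.866]]}
[0.0017 0.0016 0.0015 0.0146 0.0211 0.0189 0.0248 0.0017 0.0017 0.0126
 0.5417 0.4881 0.5032 0.5082]
knob in hub [ 0.0495 -0.0386  0.036 ] 0.06274130151009777
0 [0.5706 0.2271 0.1417]
0.4
[... 191 characters left out ...]
 0.03989112,  1.46541767, -0.01343277,
        1.34327443, -0.05854096]), 'joint_velocities': array([-3.56064872e-04,  1.45373651e-03,  4.89557883e-06, -2.86258623e-04,
        1.37263134e-04, -1.21026912e-05,  1.04223244e-03]), 'joint_efforts': array([-5.90959535e-04, -6.56116247e+01,  1.33256067e+00, -4.04052758e+01,
       -5.99166797e-02,  3.54133523e-02,  8.21400931e-05]), 'tool_pos': array([ 0.17636911, -0.62558382,  0.19053003]), 'ee_rot': array([ 9.90581296e-01,  1.36925878e-01,  1.62299958e-05, -2.60378503e-05]), 'wrist_force': array([-0.00602436, -0.44593352,  0.77785708]), 'moment': array([-0.05582563,  0.01265547, -0.00849892]), 'finger_force': 0.0, 'opening': 1.0015419198786053}
```

```bash
cat > go.py <<'E'
# go.py: remaining local travel (cm) and rotation vector to a pose given in hub coords
import sys; from h import *; from fit import model,hubR
from scipy.spatial.transform import Rotation as Ro
np.set_printoptions(suppress=True,precision=3)
p=np.load('p.npy'); H=hubR(p[3]); h=p[:3]
def state():
    o=robot.get_obs(); return o,np.array(o['tool_pos']),Ro.from_quat(o['ee_rot']).as_matrix()
def tilted(ang): # tool z = -hub z, tool y at angle ang in hub plane
    y=H@[np.cos(ang),np.sin(ang),0]; z=-H[:,2]; return np.stack([np.cross(y,z),y,z],1)
def down(az):
    y=np.array([np.cos(az),np.sin(az),0]);z=np.array([0,0,-1.]);return np.stack([np.cross(y,z),y,z],1)
def rep(X,R,off=None):
    o,t,T=state(); rv=Ro.from_matrix(T.T@R).as_rotvec()
    print('t',o['time'],'tcp',t,'hub',H.T@(t-h)*1000,'F',o['wrist_force'].round(1),'open',round(o['opening'],3),'j',o['joints'].round(2))
    print('travel cm (present axes)',T.T@(X-t)*100,'| (target axes)',R.T@(X-t)*100,'rot',rv,np.linalg.norm(rv)/.12)
E
cat >> pfinal.py <<'E'
E
rm pfinal.py; python3 - <<'E'
from go import *
a=p[6]; kn=h+H@np.array([.092*np.cos(p[5])+.072*np.cos(a),.092*np.sin(p[5])+.072*np.sin(a),.026])
print(kn); rep(kn,tilted(a-np.pi/2))
for n in('screwdrivers','oil_pots'):print(n,find(n,'top'))
E
```

```text
[0.575 0.226 0.133]
t 1.2 tcp [ 0.176 -0.626  0.191] hub [124.609 893.728 135.831] F [-0.  -0.4  0.8] open 1.002 j [ 1.2   0.33  0.04  1.47 -0.01  1.34 -0.06]
travel cm (present axes) [ 61.491 -71.101   5.76 ] | (target axes) [-74.17   56.99   10.983] rot [0.573 0.493 2.8  ] 24.166436618258018
screwdrivers [(0.83, array([0.549, 0.445, 0.077]))]
oil_pots [(0.84, array([0.668, 0.383, 0.018])), (0.51, array([ 0.752, -0.13 ,  0.008])), (0.35, array([ 0.379, -0.352,  0.01 ]))]
```

Call:
servo_tool(travel=[[3,-1.6,-0.9],[3,-1.6,-0.9],[3,-1.6,-0.9],[3,-1.6,-0.9],[3,-1.6,-0.9],[3,-1.6,-0.9],[3,-1.6,-0.9],[3,-1.6,-0.9],[3,-1.6,-0.9],[3,-1.6,-0.9],[3,-1.6,-0.9],[3,-1.6,-0.9]], delta_rot=[[0,0,0],[0,0,0],[0,0,0],[0,0,0],[0,0,0],[0,0,0],[0,0,0],[0,0,0],[0,0,0],[0,0,0],[0,0,0],[0,0,0]], fingers=[0.5,0.5,0.5,0.5,0.5,0.5,0.5,0.5,0.5,0.5,0.5,0.5])

```text
time: 2.3
tool_pos: [0.4717, -0.3418, 0.2993]
ee_rot: [0.991, 0.137, 0.0, 0.0]
wrist_force: [-0.2, -0.7, -0.7]
opening: 0.501
finger_force: 0.0
```

Call:
servo_tool(travel=[[1.5,-3.6,0],[1.5,-3.6,0],[1.5,-3.6,0],[1.5,-3.6,0],[1.5,-3.6,0],[1.5,-3.6,0],[1.5,-3.6,0],[1.5,-3.6,0],[1.5,-3.6,0],[1.5,-3.6,0],[1.5,-3.6,0],[1.5,-3.6,0]], delta_rot=[[0,0,0],[0,0,0],[0,0,0],[0,0,0],[0,0,0],[0,0,0],[0,0,0],[0,0,0],[0,0,0],[0,0,0],[0,0,0],[0,0,0]], fingers=[0.5,0.5,0.5,0.5,0.5,0.5,0.5,0.5,0.5,0.5,0.5,0.5])

```text
time: 3.3
tool_pos: [0.5267, 0.1233, 0.299]
ee_rot: [0.991, 0.137, 0.0, 0.0]
wrist_force: [0.3, -0.5, -0.7]
opening: 0.502
finger_force: 0.0
```

Call:
servo_tool(travel=[[0,0,0],[0,0,0],[0,0,0],[0,0,0],[0,0,0],[0,0,0],[0,0,0],[0,0,0],[0,0,0],[0,0,0],[0,0,0],[0,0,0]], delta_rot=[[0,0,-0.12],[0,0,-0.12],[0,0,-0.12],[0,0,-0.12],[0,0,-0.12],[0,0,-0.12],[0,0,-0.12],[0,0,-0.12],[0,0,-0.12],[0,0,-0.12],[0,0,-0.12],[0,0,-0.12]], fingers=[0.5,0.5,0.5,0.5,0.5,0.5,0.5,0.5,0.5,0.5,0.5,0.5])

```text
time: 4.3
tool_pos: [0.5268, 0.1214, 0.2987]
ee_rot: [0.652, 0.758, 0.0, 0.0]
wrist_force: [0.5, -0.5, 0.9]
opening: 0.498
finger_force: 0.0
```

Call:
servo_tool(travel=[[0,0,0],[0,0,0],[0,0,0],[0,0,0],[0,0,0],[0,0,0],[0,0,0],[0,0,0],[0,0,0],[0,0,0]], delta_rot=[[0,0,-0.12],[0,0,-0.12],[0,0,-0.12],[0,0,-0.12],[0,0,-0.12],[0,0,-0.12],[0,0,-0.12],[0,0,-0.12],[0,0,-0.12],[0,0,-0.12]], fingers=[0.5,0.5,0.5,0.5,0.5,0.5,0.5,0.5,0.5,0.5])

```text
time: 5.13
tool_pos: [0.5268, 0.1214, 0.2987]
ee_rot: [0.11, 0.994, -0.0, 0.0]
wrist_force: [0.1, -0.2, 0.1]
opening: 0.502
finger_force: 0.0
```

```bash
cat > knob.py <<'E'
from go import *
a=p[6]; kn=h+H@np.array([.092*np.cos(p[5])+.072*np.cos(a),.092*np.sin(p[5])+.072*np.sin(a),.026])
rep(kn,tilted(a-np.pi/2))
E
python3 knob.py
```

```text
t 5.1333 tcp [0.527 0.121 0.299] hub [-20.877  75.373 176.707] F [ 0.1 -0.2  0.1] open 0.502 j [ 0.42  0.14 -0.81  1.52  0.1   1.52  0.96]
travel cm (present axes) [-2.451 11.225 16.568] | (target axes) [-3.732 12.863 15.071] rot [ 0.239 -0.479 -0.728] 7.534293888658663
```

Call:
servo_tool(travel=[[0,0,0],[0,0,0],[0,0,0],[0,0,0],[0,0,0],[0,0,0],[0,0,0],[0,0,0],[0,0,0]], delta_rot=[[0.03,-0.06,-0.091],[0.03,-0.06,-0.091],[0.03,-0.06,-0.091],[0.03,-0.06,-0.091],[0.03,-0.06,-0.091],[0.03,-0.06,-0.091],[0.03,-0.06,-0.091],[0.03,-0.06,-0.091],[0,0,0]], fingers=[0.5,0.5,0.5,0.5,0.5,0.5,0.5,0.5,0.5])

```text
time: 5.88
tool_pos: [0.5249, 0.1217, 0.2981]
ee_rot: [-0.251, 0.932, -0.144, 0.218]
wrist_force: [0.3, -0.1, -0.2]
opening: 0.497
finger_force: 0.0
```

Call:
servo_tool(travel=[[-0.6,2.1,1.2],[-0.6,2.1,1.2],[-0.6,2.1,1.2],[-0.6,2.1,1.2],[-0.6,2.1,1.2],[-0.6,2.1,1.2],[0,0,0]], delta_rot=[[0,0,0],[0,0,0],[0,0,0],[0,0,0],[0,0,0],[0,0,0],[0,0,0]], fingers=[0.5,0.5,0.5,0.5,0.5,0.5,0.5])

```text
time: 6.47
tool_pos: [0.538, 0.2371, 0.198]
ee_rot: [-0.247, 0.935, -0.139, 0.215]
wrist_force: [-0.3, -1.0, 0.3]
opening: 0.5
finger_force: 0.0
```

```bash
python3 knob.py
```

```text
t 6.4667 tcp [0.538 0.237 0.198] hub [ 50.765 -38.155 101.81 ] F [-0.3 -1.   0.3] open 0.5 j [ 0.38  0.05 -1.19  1.93  0.6   1.04  1.02]
travel cm (present axes) [-0.167 -0.092  7.58 ] | (target axes) [-0.122 -0.067  7.581] rot [ 0.003 -0.006 -0.008] 0.08581713807229005
```

Call:
servo_tool(travel=[[-0.02,0,1.3],[-0.02,0,1.3],[-0.02,0,1.3],[-0.02,0,1.3],[-0.02,0,1.3],[-0.02,0,1.1],[0,0,0]], delta_rot=[[0,0,0],[0,0,0],[0,0,0],[0,0,0],[0,0,0],[0,0,0],[0,0,0]], fingers=[0.5,0.5,0.5,0.5,0.5,0.5,0.5])

```text
time: 7.05
tool_pos: [0.5764, 0.221, 0.1346]
ee_rot: [-0.245, 0.934, -0.142, 0.216]
wrist_force: [-0.6, -0.8, 0.1]
opening: 0.504
finger_force: 0.0
```

```bash
python3 knob.py; python3 - <<'E'
from h import *
a=robot.camera('scene');b=robot.camera('top')
r=lambda i:cv2.resize(i,(400,300),interpolation=cv2.INTER_CUBIC)
cv2.imwrite('pics/k1.png',np.hstack([r(a[120:195,248:348]),r(b[145:220,145:245])]))
E
```

```text
t 7.05 tcp [0.576 0.221 0.135] hub [ 46.534 -34.622  26.186] F [-0.6 -0.8  0.1] open 0.504 j [ 0.3   0.23 -1.12  1.96  0.83  1.    0.86]
travel cm (present axes) [-0.095  0.485  0.016] | (target axes) [-0.1    0.484  0.019] rot [-0.003 -0.006 -0.009] 0.09796459112997385
```

View pics/k1.png

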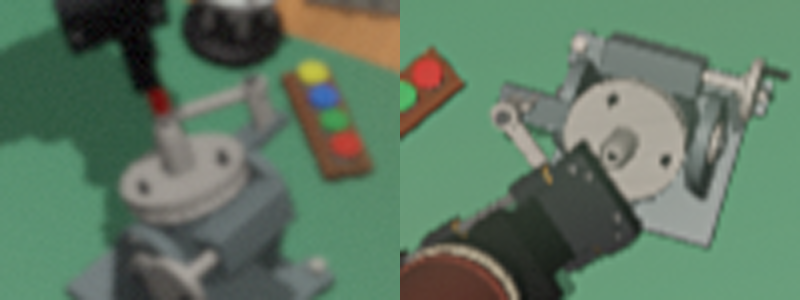

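Call:
servo_tool(travel=[[-0.1,0.25,0],[0,0.25,0],[0,0,0],[-0.04,0.72,0],[-0.04,0.72,0],[-0.04,0.72,0],[-0.04,0.72,0],[0,0,0]], delta_rot=[[0,0,0],[0,0,0],[0,0,0],[0,0,0.1],[0,0,0.1],[0,0,0.1],[0,0,0.1],[0,0,0]], fingers=[0.35,0.35,0.35,0.35,0.35,0.35,0.35,0.35])

```text
time: 7.82
tool_pos: [0.5674, 0.2564, 0.1265]
ee_rot: [-0.056, 0.964, -0.094, 0.242]
wrist_force: [-0.3, -0.4, 0.8]
opening: 0.348
finger_force: 0.0
```

```bash
cat > arc.py <<'E'
import sys
from go import *
d=float(sys.argv[1]);z=float(sys.argv[2]) if len(sys.argv)>2 else .026
a=p[6]-d; kn=h+H@np.array([.092*np.cos(p[5])+.072*np.cos(a),.092*np.sin(p[5])+.072*np.sin(a),z])
rep(kn,tilted(a-np.pi/2))
E
python3 arc.py 0.4
```

```text
t 7.8167 tcp [0.567 0.256 0.126] hub [ 67.414 -65.513  28.816] F [-0.3 -0.4  0.8] open 0.348 j [ 0.17  0.26 -1.06  1.94  0.86  1.03  0.38]
travel cm (present axes) [ 0.071 -0.393  0.283] | (target axes) [ 0.074 -0.393  0.282] rot [-0.002  0.    -0.009] 0.0766713975921496
```

Call:
servo_tool(travel=[[-0.04,0.6,0.05],[-0.04,0.7,0.05],[-0.04,0.7,0.05],[-0.04,0.7,0.05],[-0.04,0.7,0.05],[-0.04,0.7,0],[-0.04,0.7,0],[-0.04,0.7,0],[0,0,0]], delta_rot=[[0,0,0.1],[0,0,0.1],[0,0,0.1],[0,0,0.1],[0,0,0.1],[0,0,0.1],[0,0,0.1],[0,0,0.1],[0,0,0]], fingers=[0.35,0.35,0.35,0.35,0.35,0.35,0.35,0.35,0.35])

```text
time: 8.57
tool_pos: [0.5854, 0.3065, 0.1241]
ee_rot: [0.323, 0.91, 0.007, 0.259]
wrist_force: [0.4, -0.4, -0.3]
opening: 0.352
finger_force: 0.0
```

```bash
python3 arc.py 1.2
```

```text
t 8.5667 tcp [0.585 0.306 0.124] hub [  66.999 -118.748   25.808] F [ 0.4 -0.4 -0.3] open 0.352 j [-0.03  0.35 -0.94  1.84  0.9   1.09 -0.47]
travel cm (present axes) [ 0.092 -0.151 -0.019] | (target axes) [ 0.093 -0.15  -0.019] rot [-0.002  0.002 -0.007] 0.060996129233782816
```

Call:
servo_tool(travel=[[0,-0.1,-1],[0,0,-2],[0,0,-3],[0,0,-3],[0,0,-3],[0,0,0]], delta_rot=[[0,0,0],[0,0,0],[0,0,0],[0,0,0],[0,0,0],[0,0,0]], fingers=[0.35,0.35,0.35,0.5,0.8,0.8])

```text
time: 9.07
tool_pos: [0.5252, 0.3275, 0.2334]
ee_rot: [0.319, 0.911, 0.008, 0.261]
wrist_force: [0.3, 0.3, 1.1]
opening: 0.503
finger_force: 0.0
```

```bash
cat > plate.py <<'E'
import sys
from go import *
z=float(sys.argv[1]); rep(np.array([p[7],p[8],z]),down(-.56))
E
python3 plate.py 0.15
```

```text
t 9.0667 tcp [0.525 0.327 0.233] hub [  67.512 -120.352  152.37 ] F [0.3 0.3 1.1] open 0.503 j [ 0.01  0.16 -1.04  1.78  0.7   1.22 -0.35]
travel cm (present axes) [-17.167 -38.676  10.87 ] | (target axes) [-39.047  17.735   8.34 ] rot [0.515 0.263 1.421] 12.784986108770164
```

Call:
servo_tool(travel=[[0,0,0],[0,0,0],[0,0,0],[0,0,0],[0,0,0],[0,0,0],[0,0,0],[0,0,0],[0,0,0],[0,0,0],[0,0,0],[0,0,0]], delta_rot=[[0.043,0.022,0.112],[0.043,0.022,0.112],[0.043,0.022,0.112],[0.043,0.022,0.112],[0.043,0.022,0.112],[0.043,0.022,0.112],[0.043,0.022,0.112],[0.043,0.022,0.112],[0.043,0.022,0.112],[0.043,0.022,0.112],[0.043,0.022,0.112],[0.043,0.022,0.112]], fingers=[0.8,0.8,0.8,0.8,0.8,0.8,0.8,0.8,0.8,0.8,0.8,0.8])

```text
time: 10.07
tool_pos: [0.5269, 0.3235, 0.2275]
ee_rot: [0.859, 0.512, -0.012, 0.002]
wrist_force: [0.9, 0.4, 0.6]
opening: 0.801
finger_force: 0.0
```

Call:
servo_tool(travel=[[-3.2,1.5,0.5],[-3.2,1.5,0.5],[-3.2,1.5,0.5],[-3.2,1.5,0.5],[-3.2,1.5,0.5],[-3.2,1.5,0.5],[-3.2,1.5,0.5],[-3.2,1.5,0.5],[-3.2,1.5,0.5],[-3.2,1.5,0.5],[-3.2,1.5,0.5],[-3.2,1.5,0.5]], delta_rot=[[0,0,0.05],[0,0,0],[0,0,0],[0,0,0],[0,0,0],[0,0,0],[0,0,0],[0,0,0],[0,0,0],[0,0,0],[0,0,0],[0,0,0]], fingers=[0.8,0.8,0.8,0.8,0.8,0.8,0.8,0.8,0.8,0.8,0.8,0.8])

```text
time: 11.07
tool_pos: [0.4814, -0.1009, 0.1758]
ee_rot: [0.87, 0.492, -0.012, 0.004]
wrist_force: [1.2, -0.0, 1.0]
opening: 0.8
finger_force: 0.0
```

```bash
python3 plate.py 0.06;  python3 - <<'E'
from h import *
a=robot.camera('scene');b=robot.camera('top')
r=lambda i:cv2.resize(i,(400,300),interpolation=cv2.INTER_CUBIC)
cv2.imwrite('pics/k2.png',np.vstack([np.hstack([r(a[120:195,248:348]),r(b[145:220,145:245])]),np.hstack([r(a[185:260,160:260]),r(b[190:265,225:325])])]))
E
```

```text
t 11.0667 tcp [ 0.481 -0.101  0.176] hub [ 19.206 300.993  57.931] F [ 1.2 -0.   1. ] open 0.8 j [ 0.68  0.07 -0.6   1.82  0.06  1.28 -0.48]
travel cm (present axes) [-0.108 -1.261 11.589] | (target axes) [-0.419 -1.306 11.577] rot [-0.004  0.025  0.019] 0.26171562958668265
```

View pics/k2.png

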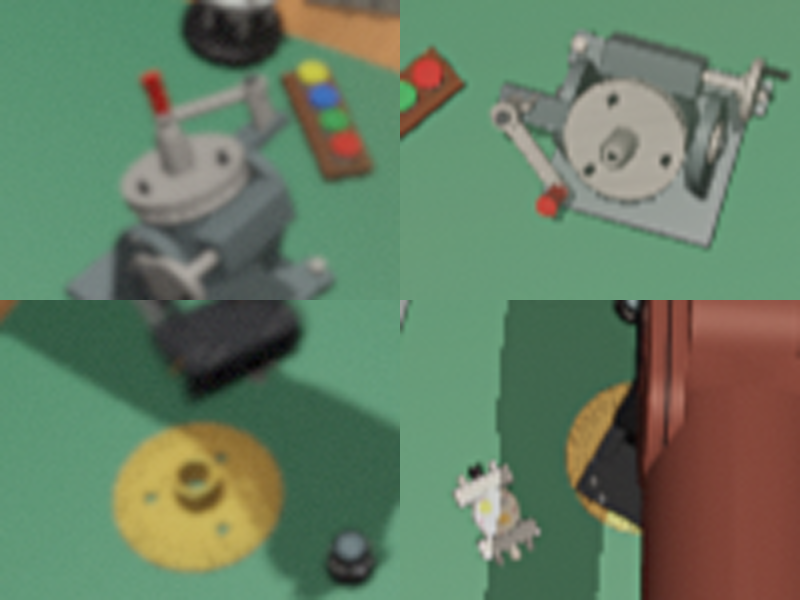

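The picture shows the detent knob still at home, red at (548,205) of the top crop, so the fingers missed it. I check the projections before going on.

```bash
python3 - <<'E'
from go import *
print('tri knob top',tri((285.3,138.6),(181.2,196.2)))
k1=np.array([.5764,.221,.1346]);n=H[:,2]
cs=lambda uv:(uv-[248,120])*4
ct=lambda uv:(uv-[145,145])*4+[400,0]
for nm,X in(('k1 tcp',k1),('k1 tcp+51+19',k1+.07*n),('knobtop',model(p)['kt']),('knobbase',model(p)['km']-.017*n)):
    print(nm,cs(proj('scene',X)[0]),ct(proj('top',X)[0]))
X=np.array([.481,-.101,.176]);
for d in(0,.07):print('k2',(proj('scene',X+[0,0,d])[0]-[160,185])*4+[0,300],(proj('top',X+[0,0,d])[0]-[225,190])*4+[400,300])
y=tilted(p[6]-np.pi/2)[:,1];print('fingertips',[ (cs(proj('scene',k1+s*y*.022)[0]),ct(proj('top',k1+s*y*.022)[0])) for s in(1,-1)])
E
```

```text
tri knob top (array([0.562, 0.229, 0.159]), np.float64(0.00216212779699424))
k1 tcp [158.097 109.504] [559.459 190.466]
k1 tcp+51+19 [129.228  30.9  ] [532.936 221.261]
knobtop [148.262  76.881] [543.852 203.823]
knobbase [161.934 114.189] [556.403 189.363]
k2 [184.058 377.216] [662.958 417.307]
k2 [172.452 314.945] [672.474 406.528]
fingertips [(array([156.719,  97.4  ]), array([537.399, 204.048])), (array([159.518, 121.987]), array([581.73 , 176.755]))]
```

```bash
python3 - <<'E'
from go import *
im=cv2.imread('pics/k1.png')[:,:400]; im2=cv2.resize(im[:180,60:300],None,fx=3,fy=3,interpolation=cv2.INTER_CUBIC)
k1=np.array([.5764,.221,.1346]);T=tilted(p[6]-np.pi/2+.0);
Q=lambda X:tuple(int(v) for v in (((proj('scene',X)[0]+.5-[248,120])*4-[60,0])*3))
for s,c in((1,(255,255,0)),(-1,(0,255,255))):
    P=[[Q(k1+T@[x,s*y,z]) for x,y in((-.0095,.0218),(.0095,.0218),(.0095,.0368),(-.0095,.0368))] for z in(0,-.07)]
    for f in P: cv2.polylines(im2,[np.array(f)],True,c,1)
    for a,b in zip(*P): cv2.line(im2,a,b,c,1)
m=model(p)
for X in(m['kt'],m['km'],m['km']-.017*H[:,2],m['nose'],m['fl']):cv2.circle(im2,Q(X),4,(255,0,255),1)
cv2.imwrite('pics/k1z.png',im2)
E
```

```text
(no output)
```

View pics/k1z.png

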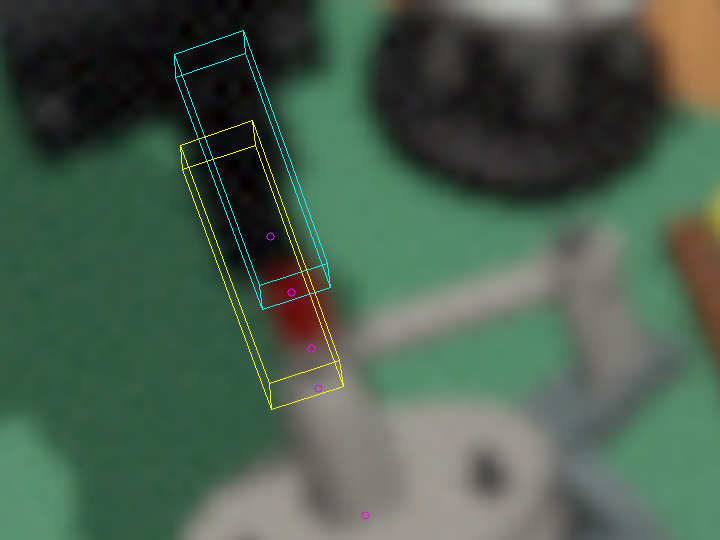

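The overlay shows the near fingertip ending around (265,265), well short of the predicted (305,390). The fingers reach less far than assumed, so they probably passed above the knob. I go down over the plate and check their reach there.

Call:
servo_tool(travel=[[-0.1,-0.6,1.5],[-0.1,-0.6,1.5],[0,0,2],[0,0,2],[0,0,2],[0,0,2],[0,0,1.5],[0,0,1],[0,0,0]], delta_rot=[[0,0.012,0.01],[0,0.012,0.01],[0,0,0],[0,0,0],[0,0,0],[0,0,0],[0,0,0],[0,0,0],[0,0,0]], fingers=[0.8,0.8,0.8,0.8,0.8,0.8,0.8,0.8,0.8])

```text
time: 11.92
tool_pos: [0.4687, -0.0943, 0.0391]
ee_rot: [0.876, 0.483, -0.002, -0.003]
wrist_force: [0.1, -0.5, 0.4]
opening: 0.803
finger_force: 0.0
```

```bash
python3 plate.py 0.012;  python3 - <<'E'
from h import *
a=robot.camera('scene')
cv2.imwrite('pics/g1f.png',a)
i=cv2.resize(a[170:275,150:290],None,fx=5.7,fy=5.7,interpolation=cv2.INTER_CUBIC)
o=robot.get_obs();uv=proj('scene',o['tool_pos'])[0]
cv2.circle(i,tuple(int(v) for v in (uv+.5-[150,170])*5.7),5,(255,0,255),1)
cv2.imwrite('pics/g1.png',i)
E
```

```text
t 11.9167 tcp [ 0.469 -0.094  0.039] hub [ 99.781 298.543 -53.382] F [ 0.1 -0.5  0.4] open 0.803 j [ 0.66  0.18 -0.6   2.01  0.12  0.99 -0.56]
travel cm (present axes) [-0.304  0.146  2.707] | (target axes) [-0.307  0.123  2.708] rot [-0.008  0.001 -0.003] 0.071360781458985
```

View pics/g1.png

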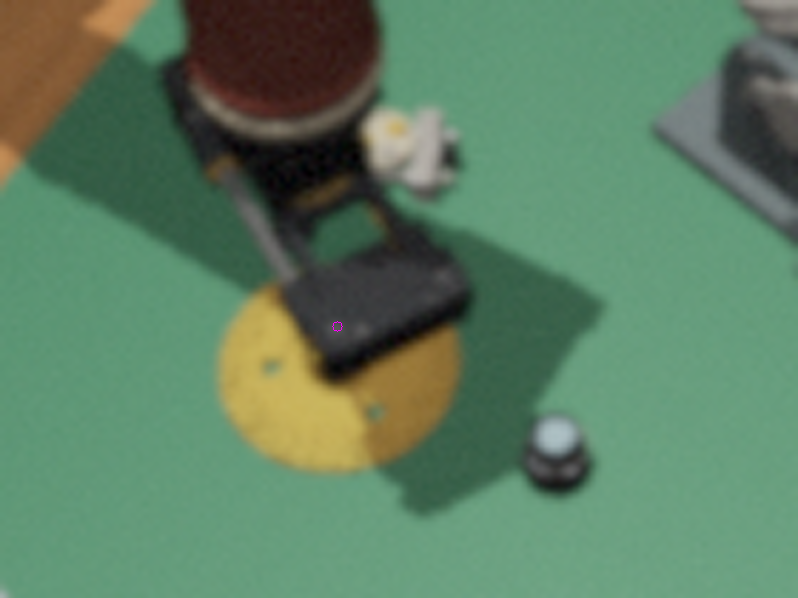

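Call:
servo_tool(travel=[[-0.15,0.07,0.7],[-0.15,0.07,0.7],[0,0,0.6],[0,0,0.5],[0,0,0.2],[0,0,0]], delta_rot=[[0,0,0],[0,0,0],[0,0,0],[0,0,0],[0,0,0],[0,0,0]], fingers=[0.8,0.8,0.8,0.8,0.8,0.8])

```text
time: 12.47
tool_pos: [0.4694, -0.0979, 0.0131]
ee_rot: [0.876, 0.482, -0.002, -0.002]
wrist_force: [-0.2, 0.2, -0.4]
opening: 0.797
finger_force: 0.0
```

```bash
python3 plate.py 0.010;  python3 - <<'E'
from h import *
print(robot.tcp_to_grasp)
a=robot.camera('scene')
i=cv2.resize(a[170:275,150:290],None,fx=5.7,fy=5.7,interpolation=cv2.INTER_CUBIC)
o=robot.get_obs();uv=proj('scene',o['tool_pos'])[0]
cv2.circle(i,tuple(int(v) for v in (uv+.5-[150,170])*5.7),5,(255,0,255),1)
cv2.imwrite('pics/g2.png',i)
E
```

```text
t 12.4667 tcp [ 0.469 -0.098  0.013] hub [111.233 301.809 -76.788] F [-0.2  0.2 -0.4] open 0.797 j [ 0.65  0.22 -0.59  2.04  0.15  0.93 -0.58]
travel cm (present axes) [-0.035 -0.128  0.309] | (target axes) [-0.035 -0.13   0.308] rot [-0.006  0.001 -0.006] 0.0697613418172678
0.0187
```

View pics/g2.png

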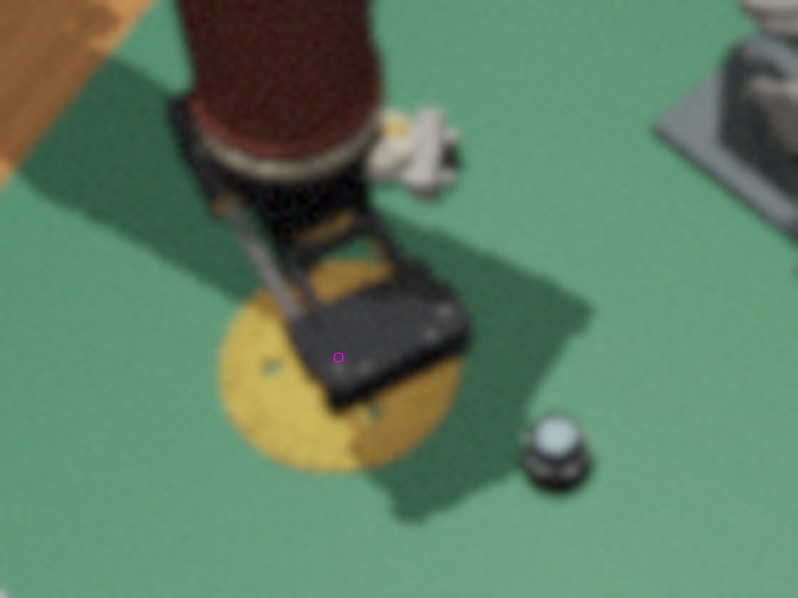

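Call:
servo_tool(travel=[[0,-0.1,0.3],[0,0,0.3],[0,0,0.2],[0,0,0]], delta_rot=[[0,0,0],[0,0,0],[0,0,0],[0,0,0]], fingers=[0.8,0.8,0.8,0.8])

```text
time: 12.85
tool_pos: [0.4685, -0.0975, 0.0052]
ee_rot: [0.876, 0.482, -0.002, -0.002]
wrist_force: [-1.1, 0.3, 0.6]
opening: 0.8
finger_force: 0.0
```

Call:
servo_tool(travel=[[0,0,0.2],[0,0,0.2],[0,0,0]], delta_rot=[[0,0,0],[0,0,0],[0,0,0]], fingers=[0.8,0.8,0.8])

```text
time: 13.1
tool_pos: [0.4687, -0.0975, 0.0013]
ee_rot: [0.876, 0.481, -0.002, -0.002]
wrist_force: [0.1, -0.1, 0.3]
opening: 0.803
finger_force: 0.0
```

Call:
servo_tool(travel=[[0,0,0.3],[0,0,0.3],[0,0,0.2],[0,0,0]], delta_rot=[[0,0,0],[0,0,0],[0,0,0],[0,0,0]], fingers=[0.8,0.8,0.8,0.8])

```text
time: 13.43
tool_pos: [0.4684, -0.0974, -0.0069]
ee_rot: [0.876, 0.482, -0.002, -0.002]
wrist_force: [-0.3, -0.3, 0.6]
opening: 0.799
finger_force: 0.0
```

Call:
servo_tool(travel=[[0,0,0.3],[0,0,0.3],[0,0,0.3],[0,0,0]], delta_rot=[[0,0,0],[0,0,0],[0,0,0],[0,0,0]], fingers=[0.8,0.8,0.8,0.8])

```text
time: 13.77
tool_pos: [0.4683, -0.0974, -0.016]
ee_rot: [0.876, 0.482, -0.002, -0.002]
wrist_force: [-0.5, -0.8, -0.1]
opening: 0.799
finger_force: 0.0
```

Call:
servo_tool(travel=[[0,0,0.3],[0,0,0.2],[0,0,0]], delta_rot=[[0,0,0],[0,0,0],[0,0,0]], fingers=[0.8,0.8,0.8])

```text
time: 14.02
tool_pos: [0.4685, -0.0974, -0.0208]
ee_rot: [0.876, 0.481, -0.002, -0.002]
wrist_force: [0.0, -0.9, 0.4]
opening: 0.802
finger_force: 0.0
```

Call:
servo_tool(travel=[[0,0,0.25],[0,0,0.2],[0,0,0]], delta_rot=[[0,0,0],[0,0,0],[0,0,0]], fingers=[0.8,0.8,0.8])

```text
time: 14.27
tool_pos: [0.4691, -0.0975, -0.0237]
ee_rot: [0.876, 0.482, -0.002, -0.002]
wrist_force: [-7.8, 1.7, 19.6]
opening: 0.804
finger_force: 9.5
```

Contact at a reported TCP z of −0.023, so the real fingertips sit about 28 mm behind the reported TCP. I correct for that and go back to the knob.

Call:
servo_tool(travel=[[0,0,-1],[0,0,-3],[0,0,-4],[0,0,-4],[0,0,-4],[0,0,-4],[2.5,-1.5,-2.5],[2.5,-1.5,-1.5],[2.5,-1.5,0],[2.5,-1.5,0],[2.5,-1.5,0],[2.5,-1.5,0]], delta_rot=[[0,0,0],[0,0,0],[0,0,0],[0,0,0],[0,0,0],[0,0,0],[0,0,0],[0,0,0],[0,0,0],[0,0,0],[0,0,0],[0,0,0]], fingers=[0.8,0.8,0.8,0.5,0.5,0.5,0.5,0.5,0.5,0.5,0.5,0.5])

```text
time: 15.27
tool_pos: [0.4742, 0.0783, 0.2159]
ee_rot: [0.876, 0.481, -0.001, -0.002]
wrist_force: [-0.2, -0.1, 0.2]
opening: 0.502
finger_force: 0.0
```

```bash
python3 arc.py 0 0.1
```

```text
t 15.2667 tcp [0.474 0.078 0.216] hub [ 52.493 132.579 123.477] F [-0.2 -0.1  0.2] open 0.502 j [ 0.53  0.02 -0.78  1.79  0.01  1.35 -0.82]
travel cm (present axes) [16.926 -2.935  1.884] | (target axes) [-12.896  11.262   2.348] rot [-0.341 -0.632 -2.581] 22.324485487163198
```

Call:
servo_tool(travel=[[0,0,0],[0,0,0],[0,0,0],[0,0,0],[0,0,0],[0,0,0],[0,0,0],[0,0,0],[0,0,0],[0,0,0],[0,0,0]], delta_rot=[[-0.0155,-0.0287,-0.1173],[-0.0155,-0.0287,-0.1173],[-0.0155,-0.0287,-0.1173],[-0.0155,-0.0287,-0.1173],[-0.0155,-0.0287,-0.1173],[-0.0155,-0.0287,-0.1173],[-0.0155,-0.0287,-0.1173],[-0.0155,-0.0287,-0.1173],[-0.0155,-0.0287,-0.1173],[-0.0155,-0.0287,-0.1173],[-0.0155,-0.0287,-0.1173]], fingers=[0.5,0.5,0.5,0.5,0.5,0.5,0.5,0.5,0.5,0.5,0.5])

```text
time: 16.18
tool_pos: [0.4743, 0.0773, 0.2156]
ee_rot: [0.396, 0.903, -0.091, 0.138]
wrist_force: [-0.1, -0.0, -1.2]
opening: 0.5
finger_force: 0.0
```

Call:
servo_tool(travel=[[0,0,0],[0,0,0],[0,0,0],[0,0,0],[0,0,0],[0,0,0],[0,0,0],[0,0,0],[0,0,0],[0,0,0],[0,0,0],[0,0,0]], delta_rot=[[-0.0155,-0.0287,-0.1173],[-0.0155,-0.0287,-0.1173],[-0.0155,-0.0287,-0.1173],[-0.0155,-0.0287,-0.1173],[-0.0155,-0.0287,-0.1173],[-0.0155,-0.0287,-0.1173],[-0.0155,-0.0287,-0.1173],[-0.0155,-0.0287,-0.1173],[-0.0155,-0.0287,-0.1173],[-0.0155,-0.0287,-0.1173],[-0.0155,-0.0287,-0.1173],[0,0,0]], fingers=[0.5,0.5,0.5,0.5,0.5,0.5,0.5,0.5,0.5,0.5,0.5,0.5])

```text
time: 17.18
tool_pos: [0.4735, 0.0767, 0.2153]
ee_rot: [-0.253, 0.932, -0.14, 0.217]
wrist_force: [-1.3, -0.1, 0.7]
opening: 0.5
finger_force: 0.0
```

```bash
python3 arc.py 0 0.1
```

```text
t 17.1833 tcp [0.474 0.077 0.215] hub [ 52.924 134.257 122.99 ] F [-1.3 -0.1  0.7] open 0.5 j [ 0.03 -0.38 -0.47  2.19  0.23  0.91  1.54]
travel cm (present axes) [-13.112  11.265   2.33 ] | (target axes) [-13.05   11.342   2.299] rot [0.002 0.001 0.006] 0.04974360166805123
```

Call:
servo_tool(travel=[[-1.9,1.6,0.3],[-1.9,1.6,0.3],[-1.9,1.6,0.3],[-1.9,1.6,0.3],[-1.9,1.6,0.3],[-1.8,1.6,0.3],[-1.8,1.6,0.3],[0,0,0]], delta_rot=[[0,0,0],[0,0,0],[0,0,0],[0,0,0],[0,0,0],[0,0,0],[0,0,0],[0,0,0]], fingers=[0.5,0.5,0.5,0.5,0.5,0.5,0.5,0.5])

```text
time: 17.85
tool_pos: [0.5415, 0.241, 0.1991]
ee_rot: [-0.25, 0.934, -0.137, 0.217]
wrist_force: [-0.4, -1.0, 0.2]
opening: 0.496
finger_force: 0.0
```

```bash
python3 arc.py 0 -0.002
```

```text
t 17.85 tcp [0.542 0.241 0.199] hub [ 48.34  -42.942 101.741] F [-0.4 -1.   0.2] open 0.496 j [ 0.02  0.02 -0.82  1.93  0.57  1.02  1.03]
travel cm (present axes) [ 0.399 -0.268 10.373] | (target axes) [ 0.396 -0.208 10.374] rot [ 0.006  0.    -0.003] 0.0549496596987804
```

Call:
servo_tool(travel=[[0.2,-0.1,1.3],[0.2,-0.1,1.3],[0,0,1.3],[0,0,1.3],[0,0,0.8],[0,0,0]], delta_rot=[[0,0,0],[0,0,0],[0,0,0],[0,0,0],[0,0,0],[0,0,0]], fingers=[0.55,0.55,0.55,0.55,0.55,0.55])

```text
time: 18.35
tool_pos: [0.5669, 0.2206, 0.1447]
ee_rot: [-0.249, 0.934, -0.141, 0.216]
wrist_force: [-0.9, 0.2, 0.2]
opening: 0.553
finger_force: 0.0
```

```bash
python3 arc.py 0 -0.002
```

```text
t 18.35 tcp [0.567 0.221 0.145] hub [ 49.238 -31.253  39.411] F [-0.9  0.2  0.2] open 0.553 j [ 0.02  0.11 -0.79  1.98  0.68  0.94  0.96]
travel cm (present axes) [-0.549  0.511  4.138] | (target axes) [-0.531  0.51   4.141] rot [-0.    -0.005 -0.002] 0.04401108105698923
```

Call:
servo_tool(travel=[[-0.25,0.25,0],[-0.25,0.25,0],[0,0,0.8],[0,0,0.8],[0,0,0.8],[0,0,0.8],[0,0,0.8],[0,0,0]], delta_rot=[[0,0,0],[0,0,0],[0,0,0],[0,0,0],[0,0,0],[0,0,0],[0,0,0],[0,0,0]], fingers=[0.55,0.55,0.55,0.55,0.55,0.55,0.55,0.55])

```text
time: 19.02
tool_pos: [0.588, 0.223, 0.1101]
ee_rot: [-0.25, 0.933, -0.14, 0.216]
wrist_force: [-0.0, 0.1, 0.1]
opening: 0.548
finger_force: 0.0
```

```bash
python3 arc.py 0 -0.002
```

```text
t 19.0167 tcp [0.588 0.223 0.11 ] hub [ 49.799 -40.01   -0.184] F [-0.   0.1  0.1] open 0.548 j [-0.01  0.2  -0.76  1.98  0.78  0.9   0.89]
travel cm (present axes) [ 0.08  -0.12   0.182] | (target axes) [ 0.081 -0.119  0.182] rot [ 0.001 -0.003 -0.001] 0.029290384984422945
```

Call:
servo_tool(travel=[[0,0,0],[0,0,0],[0,0,0],[0,0,0],[0,0,0],[0,0,0]], delta_rot=[[0,0,0],[0,0,0],[0,0,0],[0,0,0],[0,0,0],[0,0,0]], fingers=[0.15,0.15,0.15,0.15,0.15,0.15], force=5)

```text
time: 19.52
tool_pos: [0.5882, 0.2241, 0.1128]
ee_rot: [-0.25, 0.933, -0.14, 0.217]
wrist_force: [-0.3, -0.7, 1.8]
opening: 0.2
finger_force: 0.8
```

Call:
servo_tool(travel=[[-0.04,0.72,0],[-0.04,0.72,0],[-0.04,0.72,0],[-0.04,0.72,0],[0,0,0]], delta_rot=[[0,0,0.1],[0,0,0.1],[0,0,0.1],[0,0,0.1],[0,0,0]], fingers=[0.27,0.27,0.27,0.27,0.27])

```text
time: 19.93
tool_pos: [0.581, 0.252, 0.1039]
ee_rot: [-0.058, 0.964, -0.093, 0.241]
wrist_force: [-0.1, 0.2, -0.4]
opening: 0.267
finger_force: 0.0
```

```bash
python3 arc.py 0.4 -0.001
```

```text
t 19.9333 tcp [0.581 0.252 0.104] hub [ 66.345 -65.497   2.204] F [-0.1  0.2 -0.4] open 0.267 j [-0.1   0.23 -0.74  1.96  0.81  0.93  0.42]
travel cm (present axes) [ 0.169 -0.348  0.32 ] | (target axes) [ 0.17  -0.346  0.32 ] rot [ 0.002 -0.    -0.004] 0.038691368848991804
```

Call:
servo_tool(travel=[[0.1,0.5,0.05],[-0.02,0.7,0.05],[-0.04,0.7,0.05],[-0.04,0.7,0.05],[-0.04,0.7,0.05],[-0.04,0.7,0.05],[-0.04,0.7,0],[-0.04,0.7,0],[0,0,0]], delta_rot=[[0,0,0.1],[0,0,0.1],[0,0,0.1],[0,0,0.1],[0,0,0.1],[0,0,0.1],[0,0,0.1],[0,0,0.1],[0,0,0]], fingers=[0.27,0.27,0.27,0.27,0.27,0.27,0.27,0.27,0.27])

```text
time: 20.68
tool_pos: [0.5971, 0.3012, 0.1004]
ee_rot: [0.321, 0.911, 0.008, 0.258]
wrist_force: [-0.3, -0.4, 0.1]
opening: 0.269
finger_force: 0.0
```

```bash
python3 arc.py 1.2 -0.001; python3 - <<'E'
from h import *
a=robot.camera('scene')
hsv=cv2.cvtColor(a,cv2.COLOR_BGR2HSV);m=((hsv[...,0]<8)|(hsv[...,0]>172))&(hsv[...,1]>170)&(hsv[...,2]>60)
m[:120]=0;m[200:]=0;m[:,:240]=0;m[:,320:]=0
y,x=np.nonzero(m);print(len(x),x.mean() if len(x) else 0,y.mean() if len(x) else 0)
E
```

```text
t 20.6833 tcp [0.597 0.301 0.1  ] hub [  67.796 -117.255   -0.991] F [-0.3 -0.4  0.1] open 0.269 j [-0.25  0.31 -0.65  1.86  0.84  0.98 -0.43]
travel cm (present axes) [0.072 0.018 0.001] | (target axes) [0.072 0.018 0.001] rot [ 0.    -0.001 -0.002] 0.018809745317360366
43 298.4418604651163 129.09302325581396
```

Call:
servo_tool(travel=[[0,0,0],[0,0,-1.5],[0,0,-3],[0,0,-3.5],[0,0,-3.5],[0,0,-1],[0,0,0]], delta_rot=[[0,0,0],[0,0,0],[0,0,0],[0,0,0],[0,0,0],[0,0,0],[0,0,0]], fingers=[0.5,0.5,0.5,0.6,0.8,0.8,0.8])

```text
time: 21.32
tool_pos: [0.5366, 0.3222, 0.2132]
ee_rot: [0.318, 0.912, 0.01, 0.26]
wrist_force: [1.0, -0.1, -0.1]
opening: 0.715
finger_force: 0.0
```

Call:
servo_tool(travel=[[0,0,0],[0,0,0],[0,0,0],[0,0,0],[0,0,0],[0,0,0],[0,0,0],[0,0,0],[0,0,0],[0,0,0],[0,0,0],[0,0,0]], delta_rot=[[0.043,0.022,0.115],[0.043,0.022,0.115],[0.043,0.022,0.115],[0.043,0.022,0.115],[0.043,0.022,0.115],[0.043,0.022,0.115],[0.043,0.022,0.115],[0.043,0.022,0.115],[0.043,0.022,0.115],[0.043,0.022,0.115],[0.043,0.022,0.115],[0.043,0.022,0.115]], fingers=[0.8,0.8,0.8,0.8,0.8,0.8,0.8,0.8,0.8,0.8,0.8,0.8])

```text
time: 22.32
tool_pos: [0.5375, 0.3188, 0.2073]
ee_rot: [0.867, 0.498, -0.009, -0.001]
wrist_force: [0.5, -0.4, 0.3]
opening: 0.797
finger_force: 0.0
```

```bash
python3 plate.py 0.1; python3 - <<'E'
from h import *
from go import *
for n in('scene','top'):
    a=robot.camera(n)
    hsv=cv2.cvtColor(a,cv2.COLOR_BGR2HSV);m=((hsv[...,0]<8)|(hsv[...,0]>172))&(hsv[...,1]>140)&(hsv[...,2]>60)
    for d in(0,1.0,1.2,1.4):
        A=p[6]-d; K=h+H@np.array([.092*np.cos(p[5])+.072*np.cos(A),.092*np.sin(p[5])+.072*np.sin(A),.036]);q=proj(n,K)[0]
        u,v=q.astype(int);s=m[v-4:v+5,u-4:u+5];yy,xx=np.nonzero(s);print(n,d,q,s.sum(),(xx.mean()+u-4,yy.mean()+v-4) if s.sum() else 0)
E
```

```text
t 22.3167 tcp [0.537 0.319 0.207] hub [  68.172 -115.781  122.639] F [ 0.5 -0.4  0.3] open 0.797 j [-0.17  0.34 -0.56  1.46  0.18  1.41 -1.27]
travel cm (present axes) [-39.279  15.131  11.167] | (target axes) [-38.957  16.237  10.732] rot [-0.01   0.015  0.031] 0.30177563103331395
scene 0 [286.786 143.916] 0 0
scene 1.0 [295.628 132.666] 23 (np.float64(297.7826086956522), np.float64(130.6086956521739))
scene 1.2 [299.274 130.584] 47 (np.float64(298.4255319148936), np.float64(129.80851063829786))
scene 1.4 [303.28  128.734] 17 (np.float64(299.8235294117647), np.float64(129.52941176470588))
top 0 [182.551 194.127] 0 0
top 1.0 [161.196 194.845] 18 (np.float64(158.27777777777777), np.float64(193.16666666666666))
top 1.2 [157.162 192.507] 20 (np.float64(158.05), np.float64(193.2))
top 1.4 [153.579 189.477] 3 (np.float64(156.66666666666666), np.float64(192.66666666666666))
```

The detent arm is out at about 1.17 rad. Next is the plate.

Call:
servo_tool(travel=[[-3.25,1.3,0.7],[-3.25,1.3,0.7],[-3.25,1.3,0.7],[-3.25,1.3,0.7],[-3.25,1.3,0.7],[-3.25,1.3,0.7],[-3.25,1.3,0.7],[-3.25,1.3,0.7],[-3.25,1.3,0.7],[-3.25,1.3,0.7],[-3.25,1.3,0.7],[-3.25,1.3,0.7]], delta_rot=[[0,0,0.03],[0,0,0],[0,0,0],[0,0,0],[0,0,0],[0,0,0],[0,0,0],[0,0,0],[0,0,0],[0,0,0],[0,0,0],[0,0,0]], fingers=[0.8,0.8,0.8,0.8,0.8,0.8,0.8,0.8,0.8,0.8,0.8,0.8])

```text
time: 23.42
tool_pos: [0.4634, -0.0965, 0.1284]
ee_rot: [0.872, 0.49, -0.009, 0.001]
wrist_force: [1.1, -0.3, 0.6]
opening: 0.8
finger_force: 0.0
```

```bash
python3 plate.py 0.03
```

```text
t 23.4167 tcp [ 0.463 -0.096  0.128] hub [ 58.887 302.234  26.103] F [ 1.1 -0.3  0.6] open 0.8 j [ 0.38  0.05 -0.28  1.94  0.03  1.17 -0.46]
travel cm (present axes) [0.315 0.524 9.829] | (target axes) [0.157 0.452 9.836] rot [-0.007  0.017  0.013] 0.1842503492036954
```

Call:
servo_tool(travel=[[0.1,0.22,1.5],[0.1,0.22,1.5],[0,0,2],[0,0,2],[0,0,1.5],[0,0,1.3],[0,0,0]], delta_rot=[[-0.003,0.008,0.006],[-0.003,0.008,0.006],[0,0,0],[0,0,0],[0,0,0],[0,0,0],[0,0,0]], fingers=[0.8,0.8,0.8,0.8,0.8,0.8,0.8])

```text
time: 24.0
tool_pos: [0.4665, -0.095, 0.0281]
ee_rot: [0.875, 0.484, -0.002, -0.002]
wrist_force: [-0.4, 0.1, 0.0]
opening: 0.801
finger_force: 0.0
```

```bash
python3 plate.py -0.012
```

```text
t 24.0 tcp [ 0.466 -0.095  0.028] hub [106.865 299.899 -61.932] F [-0.4  0.1  0. ] open 0.801 j [ 0.37  0.16 -0.28  2.04  0.05  0.95 -0.5 ]
travel cm (present axes) [-0.124  0.292  4.012] | (target axes) [-0.13   0.27   4.013] rot [-0.006  0.002  0.   ] 0.04804974813583266
```

Call:
servo_tool(travel=[[-0.06,0.15,0.8],[-0.06,0.14,0.8],[0,0,0.8],[0,0,0.8],[0,0,0.8],[0,0,0]], delta_rot=[[-0.006,0,0],[0,0,0],[0,0,0],[0,0,0],[0,0,0],[0,0,0]], fingers=[0.8,0.8,0.8,0.8,0.8,0.8])

```text
time: 24.5
tool_pos: [0.47, -0.0981, -0.0106]
ee_rot: [0.876, 0.482, 0.001, 0.001]
wrist_force: [0.2, 0.6, -0.2]
opening: 0.803
finger_force: 0.0
```

Call:
servo_tool(travel=[[0,0,0],[0,0,0],[0,0,0],[0,0,0],[0,0,0],[0,0,0],[0,0,0],[0,0,0]], delta_rot=[[0,0,0],[0,0,0],[0,0,0],[0,0,0],[0,0,0],[0,0,0],[0,0,0],[0,0,0]], fingers=[0.35,0.35,0.35,0.35,0.35,0.35,0.35,0.35], force=30)

```text
time: 25.17
tool_pos: [0.4704, -0.0978, -0.0088]
ee_rot: [0.876, 0.482, 0.001, 0.001]
wrist_force: [-4.0, 2.6, 5.9]
opening: 0.395
finger_force: 30.0
```

```bash
python3 plate.py -0.012
```

```text
t 25.1667 tcp [ 0.47  -0.098 -0.009] hub [121.4   301.358 -96.238] F [-4.   2.6  5.9] open 0.395 j [ 0.36  0.22 -0.27  2.07  0.08  0.86 -0.52]
travel cm (present axes) [-0.103 -0.209  0.315] | (target axes) [-0.101 -0.208  0.316] rot [ 0.003 -0.001 -0.006] 0.05766040760323334
```

Call:
servo_tool(travel=[[0,0,-0.5],[0,0,-1.5],[0,0,-2.5],[0,0,-3],[0,0,-3],[0,0,-3],[0,0,-3],[0,0,-3],[0,0,0]], delta_rot=[[0,0,0],[0,0,0],[0,0,0],[0,0,0],[0,0,0],[0,0,0],[0,0,0],[0,0,0],[0,0,0]], fingers=[0.3,0.3,0.3,0.3,0.3,0.3,0.3,0.3,0.3], force=45)

```text
time: 25.92
tool_pos: [0.4729, -0.0985, 0.1919]
ee_rot: [0.876, 0.481, 0.005, 0.004]
wrist_force: [2.0, 0.2, -4.6]
opening: 0.39
finger_force: 45.0
```

```bash
cat > place.py <<'E'
import sys
from go import *
z=float(sys.argv[1]);da=float(sys.argv[2]) if len(sys.argv)>2 else 0
T=tilted(3.491+da); rep(h+H[:,2]*z+T@[.001,0,0],T)
E
python3 place.py 0.10; python3 - <<'E'
from h import *
a=robot.camera('scene');cv2.imwrite('pics/held.png',a)
print([ (r['confidence'],r['pixels'].sum()) for r in robot.trace('plate_center','scene')],find('plate_center','scene'))
E
```

```text
t 25.9167 tcp [ 0.473 -0.098  0.192] hub [ 18.789 301.237  76.315] F [ 2.   0.2 -4.6] open 0.39 j [ 0.39 -0.   -0.27  1.85  0.    1.28 -0.45]
travel cm (present axes) [29.352 -7.207 -2.941] | (target axes) [27.76  12.078 -2.369] rot [-0.518 -0.025 -0.592] 6.555987577457546
[(0.87, np.int64(829))] [(0.64, array([ 0.4771, -0.1284,  0.2075]))]
```

Call:
servo_tool(travel=[[2.6,-0.7,-0.5],[2.6,-0.7,-0.5],[2.6,-0.7,-0.3],[2.6,-0.7,-0.3],[2.6,-0.7,-0.3],[2.6,-0.7,-0.3],[2.7,-0.6,-0.3],[2.7,-0.6,-0.3],[2.7,-0.6,0],[2.7,-0.6,0],[2.7,-0.6,0],[0,0,0]], delta_rot=[[0,0,0],[0,0,0],[0,0,0],[0,0,0],[0,0,0],[0,0,0],[0,0,0],[0,0,0],[0,0,0],[0,0,0],[0,0,0],[0,0,0]], fingers=[0.3,0.3,0.3,0.3,0.3,0.3,0.3,0.3,0.3,0.3,0.3,0.3])

```text
time: 27.07
tool_pos: [0.5641, 0.1926, 0.2111]
ee_rot: [0.875, 0.484, 0.001, -0.001]
wrist_force: [-2.5, 0.4, -5.9]
opening: 0.393
finger_force: 45.0
```

Call:
servo_tool(travel=[[0,0,0],[0,0,0],[0,0,0],[0,0,0],[0,0,0],[0,0,0],[0,0,0],[0,0,0],[0,0,0]], delta_rot=[[-0.065,-0.003,-0.074],[-0.065,-0.003,-0.074],[-0.065,-0.003,-0.074],[-0.065,-0.003,-0.074],[-0.065,-0.003,-0.074],[-0.065,-0.003,-0.074],[-0.065,-0.003,-0.074],[-0.065,-0.003,-0.074],[0,0,0]], fingers=[0.3,0.3,0.3,0.3,0.3,0.3,0.3,0.3,0.3])

```text
time: 27.82
tool_pos: [0.5616, 0.1859, 0.21]
ee_rot: [0.667, 0.7, 0.111, 0.23]
wrist_force: [-0.8, 1.3, -7.0]
opening: 0.394
finger_force: 45.0
```

```bash
python3 place.py 0.05; python3 - <<'E'
from h import *
a=robot.camera('scene');b=robot.camera('top');cv2.imwrite('pics/hs.png',a);cv2.imwrite('pics/ht.png',b)
r=lambda i:cv2.resize(i,(400,300),interpolation=cv2.INTER_CUBIC)
cv2.imwrite('pics/h1.png',np.hstack([r(a[120:195,238:338]),r(b[145:220,155:255])]))
E
```

```text
t 27.8167 tcp [0.562 0.186 0.21 ] hub [11.735  3.392 93.199] F [-0.8  1.3 -7. ] open 0.394 j [-0.05 -0.04 -0.61  1.95  0.49  0.97 -0.85]
travel cm (present axes) [0.002 1.252 4.31 ] | (target axes) [0.017 1.219 4.32 ] rot [-0.008 -0.001  0.008] 0.09516828552921752
```

View pics/h1.png

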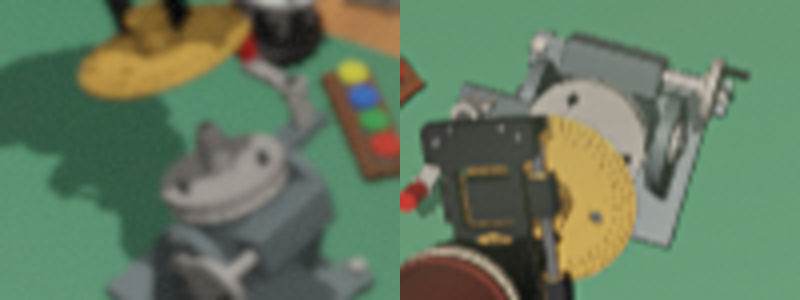

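The picture shows the plate held parallel to the flange and the detent arm swung out. I move above the nose.

Call:
servo_tool(travel=[[0,0.6,1],[0,0.6,1],[0,0,1.1],[0,0,1.1],[0,0,0]], delta_rot=[[-0.008,0,0.008],[0,0,0],[0,0,0],[0,0,0],[0,0,0]], fingers=[0.3,0.3,0.3,0.3,0.3])

```text
time: 28.33
tool_pos: [0.596, 0.1788, 0.1795]
ee_rot: [0.673, 0.693, 0.114, 0.231]
wrist_force: [-0.0, -1.2, -6.5]
opening: 0.392
finger_force: 45.0
```

```bash
python3 place.py 0.04; cat > align.py <<'E'
from go import *
from scipy.optimize import minimize
o,t,T=state(); b={'scene':p[10:12],'top':p[12:14]}
th=np.linspace(0,2*np.pi,90)
D={}
for n in('scene','top'):
    a=robot.camera(n);hsv=cv2.cvtColor(a,cv2.COLOR_BGR2HSV)
    m=((hsv[...,0]>15)&(hsv[...,0]<32)&(hsv[...,1]>110)&(hsv[...,2]>70)).astype(np.uint8)
    c=(proj(n,t)[0]).astype(int);w=np.zeros_like(m);w[max(c[1]-40,0):c[1]+40,max(c[0]-40,0):c[0]+40]=1;D[n]=m*w
    print(n,D[n].sum())
def cost(q): # offset of disc centre in tool axes (m), full
    s=0
    for n in D:
        C=t+T@np.array([q[0],q[1],q[2]]);uv=0
        P=[proj(n,C+T@np.vstack([.064*np.cos(th),.064*np.sin(th),0*th+z]).T.__class__((T@np.zeros(3))*0) ) if 0 else proj(n,C+(T@np.vstack([.064*np.cos(th),.064*np.sin(th),0*th+z])).T)+b[n] for z in(0,-.005)]
        hull=cv2.convexHull(np.vstack(P).astype(np.float32)).reshape(-1,2)
        r=np.zeros((384,512),np.uint8);cv2.fillPoly(r,[np.round(hull*16).astype(np.int32)],1,shift=4)
        s+=((D[n]==1)&(r==0)).sum()*3  # brass outside disc
        # rim brass: distance to hull should be small where brass boundary borders non-dark
        s+=0.5*((D[n]==0)&(r==1)).sum()
    return s
best=min(((cost([x,y,z]),x,y,z) for x in np.arange(-.008,.0081,.002) for y in np.arange(-.008,.0081,.002) for z in(-.018,-.014,-.009,-.004,0)))
print(best); r=minimize(cost,best[1:],method='Nelder-Mead',options=dict(initial_simplex=[np.array(best[1:])+d for d in([0,0,0],[.002,0,0],[0,.002,0],[0,0,.003])],xatol=1e-4));print(r.x,r.fun)
for x in(-.004,-.002,0,.002,.004):print(x,cost([x,0,-.009]),cost([0,x,-.009]))
E
python3 align.py
```

```text
t 28.3333 tcp [0.596 0.179 0.18 ] hub [-3.19  -0.349 49.347] F [-0.  -1.2 -6.5] open 0.392 j [-0.05  0.05 -0.59  1.94  0.57  0.91 -0.91]
travel cm (present axes) [ 0.173 -0.311  0.936] | (target axes) [ 0.176 -0.312  0.935] rot [-0.003 -0.001 -0.009] 0.07876675166597262
scene 790
top 676
(np.float64(797.0), np.float64(-0.002), np.float64(0.002), -0.014)
[-0.002  0.001 -0.013] 793.5
-0.004 901.5 837.5
-0.002 861.5 835.0
0 833.5 833.5
0.002 826.0 863.5
0.004 840.5 934.0
```

Call:
servo_tool(travel=[[0.1,-0.16,0.5],[0.08,-0.15,0.5],[0,0,0.5],[0,0,0]], delta_rot=[[-0.003,0,-0.008],[0,0,0],[0,0,0],[0,0,0]], fingers=[0.3,0.3,0.3,0.3])

```text
time: 28.77
tool_pos: [0.6002, 0.1796, 0.1676]
ee_rot: [0.669, 0.696, 0.116, 0.233]
wrist_force: [-0.0, -0.1, -6.3]
opening: 0.391
finger_force: 45.0
```

```bash
python3 place.py 0.022
```

```text
t 28.7667 tcp [0.6   0.18  0.168] hub [-0.53  -2.429 37.076] F [-0.  -0.1 -6.3] open 0.391 j [-0.05  0.07 -0.59  1.96  0.6   0.89 -0.93]
travel cm (present axes) [-0.113 -0.14   1.507] | (target axes) [-0.11  -0.133  1.508] rot [ 0.005 -0.002  0.   ] 0.0421399452750066
```

Call:
servo_tool(travel=[[-0.1,-0.13,0.1],[0,0,0.35],[0,0,0.35],[0,0,0.35],[0,0,0]], delta_rot=[[0.005,0,0],[0,0,0],[0,0,0],[0,0,0],[0,0,0]], fingers=[0.3,0.3,0.3,0.3,0.3])

```text
time: 29.18
tool_pos: [0.6048, 0.1768, 0.1574]
ee_rot: [0.669, 0.696, 0.114, 0.232]
wrist_force: [0.0, -0.7, -7.4]
opening: 0.394
finger_force: 45.0
```

```bash
python3 place.py 0.022
```

```text
t 29.1833 tcp [0.605 0.177 0.157] hub [ 0.015 -1.147 25.691] F [ 0.  -0.7 -7.4] open 0.394 j [-0.05  0.09 -0.59  1.96  0.62  0.88 -0.93]
travel cm (present axes) [-0.009 -0.038  0.369] | (target axes) [-0.008 -0.038  0.369] rot [-0.    -0.002 -0.   ] 0.017027016601087398
```

Call:
servo_tool(travel=[[0,-0.04,0.2],[0,0,0.2],[0,0,0.2],[0,0,0]], delta_rot=[[0,0,0],[0,0,0],[0,0,0],[0,0,0]], fingers=[0.3,0.3,0.3,0.3])

```text
time: 29.52
tool_pos: [0.6073, 0.1761, 0.1525]
ee_rot: [0.669, 0.697, 0.115, 0.232]
wrist_force: [0.2, 0.0, -6.0]
opening: 0.393
finger_force: 45.0
```

Call:
servo_tool(travel=[[0,0,0.2],[0,0,0.2],[0,0,0]], delta_rot=[[0,0,0],[0,0,0],[0,0,0]], fingers=[0.3,0.3,0.3])

```text
time: 29.77
tool_pos: [0.6093, 0.1754, 0.149]
ee_rot: [0.669, 0.696, 0.115, 0.232]
wrist_force: [-0.2, -0.5, -5.9]
opening: 0.395
finger_force: 45.0
```

```bash
python3 place.py 0.01; python3 -c "
from go import *
o,t,T=state();print(H.T@o['wrist_force'],o['moment'])"
```

```text
t 29.7667 tcp [0.609 0.175 0.149] hub [ 0.216 -1.22  16.087] F [-0.2 -0.5 -5.9] open 0.395 j [-0.05  0.1  -0.58  1.96  0.64  0.86 -0.95]
travel cm (present axes) [-0.023 -0.022  0.609] | (target axes) [-0.022 -0.021  0.609] rot [ 0.    -0.002  0.   ] 0.018579260811764538
[ 2.963  0.551 -5.119] [ 0.312  1.227 -0.089]
```

Call:
servo_tool(travel=[[0,0,0.2],[0,0,0.2],[0,0,0.2],[0,0,0]], delta_rot=[[0,0,0],[0,0,0],[0,0,0],[0,0,0]], fingers=[0.3,0.3,0.3,0.3])

```text
time: 30.1
tool_pos: [0.6121, 0.1746, 0.1438]
ee_rot: [0.669, 0.697, 0.115, 0.232]
wrist_force: [-0.5, -0.1, -6.6]
opening: 0.393
finger_force: 45.0
```

Call:
servo_tool(travel=[[0,0,0.2],[0,0,0.2],[0,0,0]], delta_rot=[[0,0,0],[0,0,0],[0,0,0]], fingers=[0.3,0.3,0.3])

```text
time: 30.35
tool_pos: [0.6141, 0.174, 0.1404]
ee_rot: [0.669, 0.696, 0.115, 0.232]
wrist_force: [0.1, -1.6, -6.1]
opening: 0.392
finger_force: 45.0
```

```bash
python3 place.py 0.0; python3 -c "
from go import *
o,t,T=state();print(H.T@o['wrist_force'],o['moment'])"
```

```text
t 30.35 tcp [0.614 0.174 0.14 ] hub [ 0.197 -1.348  6.074] F [ 0.1 -1.6 -6.1] open 0.392 j [-0.05  0.12 -0.58  1.97  0.66  0.85 -0.96]
travel cm (present axes) [-0.035 -0.028  0.607] | (target axes) [-0.033 -0.028  0.607] rot [ 0.    -0.002 -0.   ] 0.019985238748611692
[ 2.515  1.496 -5.574] [ 0.123  1.177 -0.162]
```

Call:
servo_tool(travel=[[0,0,0.2],[0,0,0.2],[0,0,0.2],[0,0,0]], delta_rot=[[0,0,0],[0,0,0],[0,0,0],[0,0,0]], fingers=[0.3,0.3,0.3,0.3])

```text
time: 30.68
tool_pos: [0.617, 0.1732, 0.1352]
ee_rot: [0.669, 0.697, 0.115, 0.232]
wrist_force: [1.3, -1.0, -6.0]
opening: 0.39
finger_force: 45.0
```

```bash
python3 place.py -0.005; python3 -c "
from go import *
o,t,T=state();print(H.T@o['wrist_force'],o['moment'])"
```

```text
t 30.6833 tcp [0.617 0.173 0.135] hub [ 0.175 -1.419  0.049] F [ 1.3 -1.  -6. ] open 0.39 j [-0.05  0.13 -0.58  1.97  0.67  0.84 -0.97]
travel cm (present axes) [-0.041 -0.032  0.505] | (target axes) [-0.039 -0.032  0.505] rot [ 0.    -0.002  0.   ] 0.020759540354299034
[ 1.658  0.52  -5.987] [ 0.073  1.151 -0.168]
```

Still no contact; I continue in small steps.

Call:
servo_tool(travel=[[0,0,0.2],[0,0,0.2],[0,0,0]], delta_rot=[[0,0,0],[0,0,0],[0,0,0]], fingers=[0.3,0.3,0.3])

```text
time: 30.93
tool_pos: [0.6189, 0.1725, 0.1318]
ee_rot: [0.669, 0.697, 0.115, 0.232]
wrist_force: [-0.0, -1.2, -6.9]
opening: 0.39
finger_force: 45.0
```

```bash
cat > f.py <<'E'
from go import *
o,t,T=state();print('hub mm',H.T@(t-h)*1000,'F hub',H.T@o['wrist_force'],'Mtool',T.T@o['moment'],'open',o['opening'],'t',o['time'])
E
python3 f.py
```

```text
hub mm [ 0.113 -1.417 -3.893] F hub [ 3.151  1.158 -6.171] Mtool [1.225 0.016 0.058] open 0.39032504771443327 t 30.9333
```

Call:
servo_tool(travel=[[0,0,0.2],[0,0,0.2],[0,0,0]], delta_rot=[[0,0,0],[0,0,0],[0,0,0]], fingers=[0.3,0.3,0.3])

```text
time: 31.18
tool_pos: [0.6208, 0.1719, 0.1284]
ee_rot: [0.669, 0.696, 0.115, 0.232]
wrist_force: [0.4, -2.2, -5.8]
opening: 0.393
finger_force: 45.0
```

```bash
python3 f.py
```

```text
hub mm [ 0.05  -1.397 -7.839] F hub [ 1.974  1.997 -5.554] Mtool [ 1.191 -0.102  0.019] open 0.39287000210635653 t 31.1833
```

Call:
servo_tool(travel=[[0,0,0.2],[0,0,0.2],[0,0,0]], delta_rot=[[0,0,0],[0,0,0],[0,0,0]], fingers=[0.3,0.3,0.3])

```text
time: 31.43
tool_pos: [0.6212, 0.1718, 0.1279]
ee_rot: [0.669, 0.696, 0.114, 0.233]
wrist_force: [-36.2, -6.7, 30.1]
opening: 0.393
finger_force: 45.0
```

```bash
python3 f.py
```

```text
hub mm [-0.043 -1.445 -8.413] F hub [13.047 17.392 42.315] Mtool [ 4.751 -2.657 -0.032] open 0.3932058649845416 t 31.4333
```

Call:
servo_tool(travel=[[0,0,-0.2],[0,0,0],[0,0,0],[0,0,0]], delta_rot=[[0,0,0],[0,0,0.03],[0,0,-0.06],[0,0,0.03]], fingers=[0.3,0.3,0.3,0.3])

```text
time: 31.77
tool_pos: [0.6212, 0.1718, 0.1282]
ee_rot: [0.668, 0.697, 0.114, 0.233]
wrist_force: [-15.3, -3.1, 10.1]
opening: 0.392
finger_force: 45.0
```

```bash
python3 f.py
```

```text
hub mm [-0.153 -1.403 -8.188] F hub [ 6.756  7.676 15.586] Mtool [ 2.607 -1.205 -0.243] open 0.39224619210821865 t 31.7667
```

Pressing lightly with 15 N. I open the fingers and lift away to look.

Call:
servo_tool(travel=[[0,0,0],[0,0,0],[0,0,0],[0,0,0],[0,0,0],[0,0,-1],[0,0,-2],[0,0,-3],[0,0,-4],[0,0,-4],[0,0,-3],[0,0,0]], delta_rot=[[0,0,0],[0,0,0],[0,0,0],[0,0,0],[0,0,0],[0,0,0],[0,0,0],[0,0,0],[0,0,0],[0,0,0],[0,0,0],[0,0,0]], fingers=[0.7,0.7,0.7,0.7,0.7,0.7,0.7,0.7,0.7,0.7,0.7,0.7])

```text
time: 32.77
tool_pos: [0.5401, 0.2017, 0.2821]
ee_rot: [0.668, 0.697, 0.12, 0.234]
wrist_force: [0.0, 0.5, 0.7]
opening: 0.702
finger_force: 0.0
```

```bash
python3 f.py; python3 - <<'E'
from go import *
b={'scene':p[10:12],'top':p[12:14]}
ims=[]
for n,(u0,v0) in(('scene',(248,120)),('top',(165,145))):
    a=robot.camera(n);cv2.imwrite(f'pics/home_{n}.png',a)
    i=cv2.resize(a[v0:v0+75,u0:u0+70],None,fx=5.7,fy=5.7,interpolation=cv2.INTER_CUBIC)
    th=np.linspace(0,2*np.pi,100)
    for z,c in((0.005,(255,0,255)),(.017,(255,255,0))):
        C=h+(H@np.vstack([.064*np.cos(th),.064*np.sin(th),0*th+z])).T
        q=(proj(n,C)+b[n]+.5-[u0,v0])*5.7
        cv2.polylines(i,[q.astype(np.int32)],True,c,1)
    ims.append(i)
cv2.imwrite('pics/home.png',np.hstack(ims))
E
```

```text
hub mm [ -2.374  -5.065 168.291] F hub [-0.257 -0.465  0.646] Mtool [0.37  0.241 0.055] open 0.7020791090146353 t 32.7667
```

View pics/home.png

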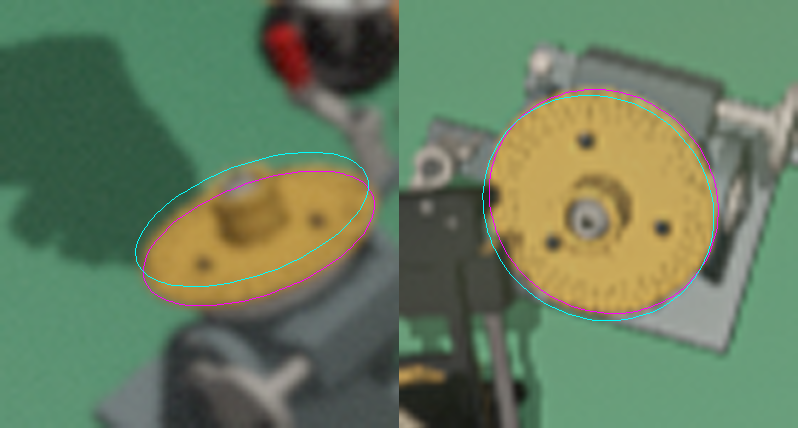

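The plate is home: its rim follows the magenta "home" outline in both views and the studs show in the holes, e.g. (585,141), (553,243) and (662,228) in the top view. Next I swing the detent arm back.

```bash
python3 arc.py 1.18 0.1
```

```text
t 32.8667 tcp [0.541 0.198 0.276] hub [ -0.688  -2.09  162.505] F [-0.5  0.2 -1.2] open 0.701 j [-0.06 -0.12 -0.62  1.88  0.41  1.09 -0.79]
travel cm (present axes) [13.094 -2.651  6.287] | (target axes) [10.411  8.399  6.251] rot [ 0.006 -0.002 -0.876] 7.302738220693428
```

Call:
servo_tool(travel=[[0,0,0],[0,0,0],[0,0,0],[0,0,0],[0,0,0],[0,0,0],[0,0,0],[0,0,0],[0,0,0]], delta_rot=[[0.001,0,-0.11],[0.001,0,-0.11],[0.001,0,-0.11],[0.001,0,-0.11],[0.001,0,-0.11],[0.001,0,-0.11],[0.001,0,-0.11],[0,0,-0.106],[0,0,0]], fingers=[0.5,0.5,0.5,0.5,0.5,0.5,0.5,0.5,0.5])

```text
time: 33.62
tool_pos: [0.5404, 0.1966, 0.2724]
ee_rot: [0.309, 0.916, 0.002, 0.255]
wrist_force: [-0.0, -0.9, -0.9]
opening: 0.5
finger_force: 0.0
```

Call:
servo_tool(travel=[[1.5,1.2,0.9],[1.5,1.2,0.9],[1.5,1.2,0.9],[1.5,1.2,0.9],[1.5,1.2,0.9],[1.5,1.2,0.9],[1.4,1.2,0.9],[0,0,0]], delta_rot=[[0,0,0],[0,0,0],[0,0,0],[0,0,0],[0,0,0],[0,0,0],[0,0,0],[0,0,0]], fingers=[0.5,0.5,0.5,0.5,0.5,0.5,0.5,0.5])

```text
time: 34.28
tool_pos: [0.5462, 0.3169, 0.1805]
ee_rot: [0.312, 0.916, 0.003, 0.254]
wrist_force: [-0.8, -0.2, -0.7]
opening: 0.502
finger_force: 0.0
```

```bash
python3 arc.py 1.18 0.06
```

```text
t 34.2833 tcp [0.546 0.317 0.18 ] hub [  73.889 -116.634   94.926] F [-0.8 -0.2 -0.7] open 0.502 j [-0.27  0.18 -0.69  1.83  0.68  1.11 -0.32]
travel cm (present axes) [-0.509  0.161  3.488] | (target axes) [-0.48   0.14   3.493] rot [-0.006 -0.008 -0.   ] 0.0856169876553305
```

Call:
servo_tool(travel=[[-0.25,0.08,1],[-0.25,0.08,1],[0,0,1.3],[0,0,0]], delta_rot=[[-0.003,-0.004,0],[-0.003,-0.004,0],[0,0,0],[0,0,0]], fingers=[0.5,0.5,0.5,0.5])

```text
time: 34.62
tool_pos: [0.5688, 0.3048, 0.1562]
ee_rot: [0.312, 0.914, 0.003, 0.26]
wrist_force: [-0.0, -0.8, 0.1]
opening: 0.499
finger_force: 0.0
```

```bash
python3 arc.py 1.18 0.0
```

```text
t 34.6167 tcp [0.569 0.305 0.156] hub [  64.205 -112.07    61.266] F [-0.  -0.8  0.1] open 0.499 j [-0.26  0.21 -0.67  1.85  0.73  1.05 -0.34]
travel cm (present axes) [0.613 0.253 6.124] | (target axes) [0.586 0.242 6.127] rot [-0.002  0.004 -0.003] 0.04572301879087995
```

Call:
servo_tool(travel=[[0.2,0.1,0],[0.2,0.1,0.5],[0,0,1.2],[0,0,1.2],[0,0,1.2],[0,0,1.2],[0,0,0.6],[0,0,0]], delta_rot=[[0,0,0],[0,0,0],[0,0,0],[0,0,0],[0,0,0],[0,0,0],[0,0,0],[0,0,0]], fingers=[0.5,0.5,0.5,0.5,0.5,0.5,0.5,0.5])

```text
time: 35.28
tool_pos: [0.5947, 0.3017, 0.104]
ee_rot: [0.311, 0.914, 0.004, 0.26]
wrist_force: [-0.3, -0.3, 1.1]
opening: 0.499
finger_force: 0.0
```

Call:
servo_tool(travel=[[0,0,0],[0,0,0],[0,0,0],[0,0,0],[0,0,0]], delta_rot=[[0,0,0],[0,0,0],[0,0,0],[0,0,0],[0,0,0]], fingers=[0.15,0.15,0.15,0.15,0.15], force=4)

```text
time: 35.7
tool_pos: [0.5942, 0.3032, 0.1066]
ee_rot: [0.311, 0.914, 0.005, 0.261]
wrist_force: [-2.2, -1.7, 0.7]
opening: 0.215
finger_force: 1.0
```

```bash
python3 arc.py 1.18 0.0
```

```text
t 35.7 tcp [0.594 0.303 0.107] hub [  67.583 -118.33     6.032] F [-2.2 -1.7  0.7] open 0.215 j [-0.27  0.3  -0.63  1.86  0.83  0.98 -0.41]
travel cm (present axes) [ 0.059 -0.234  0.602] | (target axes) [ 0.057 -0.233  0.603] rot [ 0.002  0.004 -0.   ] 0.0375562454989992
```

Call:
servo_tool(travel=[[-0.04,-0.72,0],[-0.04,-0.72,0],[-0.04,-0.72,0],[-0.04,-0.72,0],[-0.04,-0.72,0],[-0.04,-0.72,0],[0,0,0]], delta_rot=[[0,0,-0.1],[0,0,-0.1],[0,0,-0.1],[0,0,-0.1],[0,0,-0.1],[0,0,-0.1],[0,0,0]], fingers=[0.27,0.27,0.27,0.27,0.27,0.27,0.27])

```text
time: 36.28
tool_pos: [0.58, 0.2624, 0.1058]
ee_rot: [0.024, 0.965, -0.073, 0.251]
wrist_force: [-0.3, -0.1, -0.5]
opening: 0.274
finger_force: 0.0
```

```bash
python3 arc.py 0.58 0.004
```

```text
t 36.2833 tcp [0.58  0.262 0.106] hub [ 68.918 -75.129   5.845] F [-0.3 -0.1 -0.5] open 0.274 j [-0.15  0.23 -0.7   1.95  0.81  0.94  0.23]
travel cm (present axes) [ 0.217 -0.078  0.183] | (target axes) [ 0.216 -0.079  0.184] rot [-0.     0.005  0.004] 0.05371738301344517
```

Call:
servo_tool(travel=[[0.05,-0.72,0.04],[0.05,-0.72,0.04],[0,-0.72,0],[-0.04,-0.72,0],[-0.04,-0.72,0],[0,0,0]], delta_rot=[[0,0,-0.1],[0,0,-0.1],[0,0,-0.1],[0,0,-0.1],[0,0,-0.1],[0,0,0]], fingers=[0.27,0.27,0.27,0.27,0.27,0.27])

```text
time: 36.78
tool_pos: [0.584, 0.2278, 0.113]
ee_rot: [-0.213, 0.941, -0.132, 0.225]
wrist_force: [-0.5, 0.1, 1.0]
opening: 0.266
finger_force: 0.0
```

```bash
python3 arc.py 0.0 0.004; python3 f.py
```

```text
t 36.7833 tcp [0.584 0.228 0.113] hub [ 52.903 -43.389   4.963] F [-0.5  0.1  1. ] open 0.266 j [-0.05  0.19 -0.73  1.98  0.78  0.9   0.8 ]
travel cm (present axes) [ 0.077 -0.584  0.098] | (target axes) [ 0.123 -0.576  0.096] rot [-0.003  0.004 -0.08 ] 0.6670588768515094
hub mm [ 52.903 -43.389   4.963] F hub [-0.02   0.044  1.123] Mtool [-0.443  0.284  0.04 ] open 0.26644356490647514 t 36.7833
```

Call:
servo_tool(travel=[[0.05,-0.4,0],[0.05,-0.3,0],[0,-0.15,0],[0,0,0]], delta_rot=[[0,0,-0.04],[0,0,-0.04],[0,0,0],[0,0,0]], fingers=[0.27,0.27,0.27,0.27])

```text
time: 37.12
tool_pos: [0.5859, 0.2211, 0.1154]
ee_rot: [-0.248, 0.933, -0.14, 0.22]
wrist_force: [0.1, 0.9, -1.3]
opening: 0.265
finger_force: 0.3
```

```bash
python3 arc.py 0.0 0.004; python3 f.py
```

```text
t 37.1167 tcp [0.586 0.221 0.115] hub [ 48.343 -37.61    5.043] F [ 0.1  0.9 -1.3] open 0.265 j [-0.03  0.18 -0.73  1.99  0.77  0.89  0.89]
travel cm (present axes) [0.002 0.15  0.104] | (target axes) [0.001 0.15  0.104] rot [-0.002  0.004 -0.006] 0.06265221741503917
hub mm [ 48.343 -37.61    5.043] F hub [ 0.791 -0.944 -1.079] Mtool [-0.641  0.167  0.079] open 0.2653092707400457 t 37.1167
```

Call:
servo_tool(travel=[[0,-0.15,0],[0,-0.15,0],[0,-0.1,0],[0,0,0]], delta_rot=[[0,0,0],[0,0,0],[0,0,0],[0,0,0]], fingers=[0.27,0.27,0.27,0.27])

```text
time: 37.45
tool_pos: [0.5874, 0.2173, 0.1167]
ee_rot: [-0.25, 0.932, -0.141, 0.22]
wrist_force: [-1.9, 1.6, 0.4]
opening: 0.27
finger_force: 0.8
```

```bash
python3 arc.py 0.0 0.004; python3 f.py
```

```text
t 37.45 tcp [0.587 0.217 0.117] hub [ 45.511 -34.443   4.862] F [-1.9  1.6  0.4] open 0.27 j [-0.02  0.17 -0.73  1.99  0.76  0.89  0.91]
travel cm (present axes) [-0.043  0.572  0.085] | (target axes) [-0.044  0.572  0.086] rot [-0.003  0.004 -0.001] 0.038831646746753525
hub mm [ 45.511 -34.443   4.862] F hub [ 1.789 -0.937  1.524] Mtool [-0.893  0.407  0.062] open 0.2704176509750611 t 37.45
```

Call:
servo_tool(travel=[[0,-0.15,0],[0,-0.15,0],[0,0,0]], delta_rot=[[0,0,0],[0,0,0],[0,0,0]], fingers=[0.27,0.27,0.27])

```text
time: 37.7
tool_pos: [0.5887, 0.2144, 0.1178]
ee_rot: [-0.25, 0.932, -0.141, 0.22]
wrist_force: [-1.7, 0.8, 1.0]
opening: 0.268
finger_force: 0.8
```

```bash
python3 arc.py 0.0 0.004; python3 f.py
```

```text
t 37.7 tcp [0.589 0.214 0.118] hub [ 43.088 -32.081   4.762] F [-1.7  0.8  1. ] open 0.268 j [-0.02  0.17 -0.73  1.99  0.76  0.89  0.92]
travel cm (present axes) [-0.056  0.91   0.074] | (target axes) [-0.057  0.91   0.076] rot [-0.003  0.003 -0.001] 0.03781734116258827
hub mm [ 43.088 -32.081   4.762] F hub [ 1.162 -0.227  1.78 ] Mtool [-0.836  0.462  0.044] open 0.2679438572413831 t 37.7
```

Call:
servo_tool(travel=[[0,-0.15,0],[0,-0.15,0],[0,0,0]], delta_rot=[[0,0,-0.02],[0,0,-0.02],[0,0,0]], fingers=[0.27,0.27,0.27])

```text
time: 37.95
tool_pos: [0.5902, 0.212, 0.1191]
ee_rot: [-0.27, 0.927, -0.146, 0.217]
wrist_force: [-0.7, 1.0, 0.1]
opening: 0.269
finger_force: 0.6
```

```bash
python3 f.py; python3 - <<'E'
from h import *
for n,o in(('scene','s'),('top','t')):
    for a in(cv2.imread(f'pics/{o}.png'),robot.camera(n)):
        hsv=cv2.cvtColor(a,cv2.COLOR_BGR2HSV);m=((hsv[...,0]<8)|(hsv[...,0]>172))&(hsv[...,1]>140)&(hsv[...,2]>50)
        w=np.zeros_like(m);(u,v)=(287,144) if n=='scene' else (182,194);w[v-12:v+12,u-12:u+12]=1;y,x=np.nonzero(m&w);print(n,len(x),x.mean(),y.mean(),x.max(),y.max())
E
```

```text
hub mm [ 40.549 -30.229   4.784] F hub [ 0.76  -0.794  0.56 ] Mtool [-0.802  0.139  0.064] open 0.26941804585706175 t 37.95
scene 36 286.5 142.58333333333334 289 147
scene 6 288.3333333333333 147.83333333333334 289 149
top 28 182.10714285714286 195.0 185 198<stdin>:5: RuntimeWarning: Mean of empty slice.
  ret = ret.dtype.type(ret / rcount)
Traceback (most recent call last):
ValueError: zero-size array to reduction operation maximum which has no identity
```

Call:
servo_tool(travel=[[0,0,0],[0,0,0],[0,0,0],[0,0,0]], delta_rot=[[0,0,0],[0,0,0],[0,0,0],[0,0,0]], fingers=[0.1,0.1,0.1,0.1], force=4)

```text
time: 38.38
tool_pos: [0.5892, 0.2136, 0.1183]
ee_rot: [-0.27, 0.927, -0.144, 0.217]
wrist_force: [-0.8, 5.2, -4.4]
opening: 0.183
finger_force: 4.0
```

```bash
python3 f.py
```

```text
hub mm [ 42.195 -31.464   4.874] F hub [ 4.231 -4.718 -2.673] Mtool [-1.922  0.019  0.069] open 0.18338808568520484 t 38.3833
```

The knob is pinched at its true 16 mm and about 6 N pushes back, so the arm is on its stop, with the knob 53 mm from the spindle axis against 54 given. I release and lift.

Call:
servo_tool(travel=[[0,0,0],[0,0.1,0],[0,0.1,0],[0,0,-0.5],[0,0,-1.5],[0,0,-3],[0,0,-3],[0,0,-3],[0,0,-3],[0,0,0]], delta_rot=[[0,0,0],[0,0,0],[0,0,0],[0,0,0],[0,0,0],[0,0,0],[0,0,0],[0,0,0],[0,0,0],[0,0,0]], fingers=[0.3,0.3,0.3,0.3,0.3,0.3,0.3,0.3,0.3,0.3])

```text
time: 39.22
tool_pos: [0.5213, 0.239, 0.2456]
ee_rot: [-0.27, 0.926, -0.145, 0.221]
wrist_force: [1.7, 0.7, -0.1]
opening: 0.301
finger_force: 0.0
```

Call:
servo_tool(travel=[[0,0,-3],[0,0,-3],[0,0,-3],[0,0,0]], delta_rot=[[0,0,0],[0,0,0],[0,0,0],[0,0,0]], fingers=[0.3,0.3,0.3,0.3])

```text
time: 39.55
tool_pos: [0.4778, 0.2524, 0.3229]
ee_rot: [-0.27, 0.926, -0.145, 0.221]
wrist_force: [0.7, 1.5, -0.0]
opening: 0.298
finger_force: 0.0
```

```bash
python3 - <<'E'
from go import *
F=[]
for n in('scene','top'):
    a=robot.camera(n);cv2.imwrite(f'pics/end_{n}.png',a)
    hsv=cv2.cvtColor(a,cv2.COLOR_BGR2HSV);m=((hsv[...,0]<8)|(hsv[...,0]>172))&(hsv[...,1]>140)&(hsv[...,2]>50)
    w=np.zeros_like(m);(u,v)=(290,144) if n=='scene' else (185,190);w[v-14:v+14,u-14:u+14]=1;y,x=np.nonzero(m&w);print(n,len(x),x.mean() if len(x) else 0,y.mean() if len(x) else 0)
    for d in(-.2,-.12,-.05,0):
        A=p[6]-d;K=h+H@np.array([.092*np.cos(p[5])+.072*np.cos(A),.092*np.sin(p[5])+.072*np.sin(A),.036]);print(d,proj(n,K)[0]+(p[10:12] if n=='scene' else p[12:14]))
    # plate disc compare home vs end
    b=cv2.imread(f'pics/home_{n}.png');
    f=lambda i:(lambda q:(q[...,0]>15)&(q[...,0]<32)&(q[...,1]>110)&(q[...,2]>70))(cv2.cvtColor(i,cv2.COLOR_BGR2HSV))
    c=proj(n,h)[0].astype(int)
    for i in(b,a):
        M=f(i)[c[1]-25:c[1]+25,c[0]-25:c[0]+25];yy,xx=np.nonzero(M);print(' brass',M.sum(),xx.mean(),yy.mean(),xx.max(),yy.max())
E
python3 f.py
```

```text
scene 33 286.75757575757575 143.6969696969697
-0.2 [287.654 145.599]
-0.12 [287.281 144.899]
-0.05 [287.072 144.247]
0 [286.989 143.761]
 brass 687 26.0 24.152838427947597 46 36
 brass 679 26.192930780559646 24.1620029455081 46 36
top 29 184.0344827586207 193.51724137931035
-0.2 [185.99  191.663]
-0.12 [184.717 192.795]
-0.05 [183.524 193.692]
0 [182.631 194.276]
 brass 1157 25.140017286084703 25.82541054451167 45 45
 brass 1115 25.666367713004483 25.495964125560537 45 45
hub mm [ 42.969 -31.997 236.017] F hub [-0.248  1.309  0.369] Mtool [-0.49   0.254  0.037] open 0.2953779337814662 t 39.65
```

```bash
python3 -c "
from workcell import robot;print(robot.hand_in())"
```

```text
the job is handed in; nothing more can be done
None
```

The job is handed in at 39.7 s: the brass plate looks home on the flange over its studs, to within what the cameras resolve (about 1.5 mm), the detent arm is back against its stop, and the robot is clear. The hand-in gave no verdict.

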